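# Gauge the biscuit stamps and sort them into the turning stand

### The job

Size the loose biscuit stamps: slide each one into a lane of its own in the tapered gauge until it wedges, leave them all standing wedged there together, and read each size from the dots beside where it stops (one, two or three). Then stand every stamp upright on the floor of the round stand's bay with the same number of dots, turning the stand by its pins from detent to detent to bring that bay to the open front. Finish with the one-dot bay clicked in at the front, and leave the bottles and the spatula alone.

Things in the scene. Friction and masses are not known exactly. Their poses are not given: they have to be found in the camera images.
- stamp_a: biscuit stamp, standing: steel disc 16 mm thick and 36, 46 or 56 mm in diameter (small, medium or large: the gauge tells which), under an upright round wooden handle, 24 mm in diameter, from 16 to 75 mm height (slimmer in the top 8 mm). 100 to 320 g. Handles are all alike. Origin: centre of the underside; z up along the handle. May be absent (None).
- stamp_b: biscuit stamp, standing: steel disc 16 mm thick and 36, 46 or 56 mm in diameter (small, medium or large: the gauge tells which), under an upright round wooden handle, 24 mm in diameter, from 16 to 75 mm height (slimmer in the top 8 mm). 100 to 320 g. Handles are all alike. Origin: centre of the underside; z up along the handle. May be absent (None).
- stamp_c: biscuit stamp, standing: steel disc 16 mm thick and 36, 46 or 56 mm in diameter (small, medium or large: the gauge tells which), under an upright round wooden handle, 24 mm in diameter, from 16 to 75 mm height (slimmer in the top 8 mm). 100 to 320 g. Handles are all alike. Origin: centre of the underside; z up along the handle. May be absent (None).
- stamp_d: biscuit stamp, standing: steel disc 16 mm thick and 36, 46 or 56 mm in diameter (small, medium or large: the gauge tells which), under an upright round wooden handle, 24 mm in diameter, from 16 to 75 mm height (slimmer in the top 8 mm). 100 to 320 g. Handles are all alike. Origin: centre of the underside; z up along the handle. May be absent (None).
- stamp_e: biscuit stamp, standing: steel disc 16 mm thick and 36, 46 or 56 mm in diameter (small, medium or large: the gauge tells which), under an upright round wooden handle, 24 mm in diameter, from 16 to 75 mm height (slimmer in the top 8 mm). 100 to 320 g. Handles are all alike. Origin: centre of the underside; z up along the handle. May be absent (None).
- gauge: fixed tapered gauge: white plate 6 mm thick (x -130 to 110, y -118 to 118 mm of its origin) with three equal straight lanes along x. Origin: on the table under the middle lane; x points into the lanes, from wide mouths to narrow ends. Each lane lies between two aluminium fences 8 mm thick, tops 24 mm above the table. Ahead of the mouths is 50 mm of bare plate
- stop3 (a point): where the centre of a large stamp's underside stops, middle lane: x=-35, y=0 in the gauge's frame; the other lanes' are at y=-74 and 74 mm. A thin black line crosses the lane there, and three dots lie on the fence. Lanes are 64 mm wide at the mouths (x=-80), falling 0.175 mm per mm to 32.5 mm at x=100
- stop2 (a point): the same for a medium stamp: x=22 mm, y=0 (also y=-74, 74), with two dots. A stamp left free to centre itself and pushed along (5 to 8 N, low on the handle, or it tips) wedges at its stop and stays there; it can be lifted straight out
- stop1 (a point): the same for a small stamp: x=79 mm, y=0 (also y=-74, 74), with one dot
- stand: fixed base of the round stand; origin on the table on the turntable's axis; -x is the open front, a dark index block marks it. A clear roof (102 to 106 mm above the table, x -45 to 185, y -120 to 120 mm) covers all but the front, so only the front bay can be loaded. It stands on two 12 mm posts at x=175, y=+-100 mm
- turntable (a joint): turntable angle about the stand's axis, anticlockwise from above positive, range -2.2 to 2.2 rad. Sprung detents at -2.094 (three-dot bay at the front), 0 (two-dot) and 2.094 (one-dot) pull it in from within 0.1 rad (0.4 N m to leave); between them it stays where left. White disc 268 mm in diameter, floor 20 mm above the table; rim (inner radius 127 mm) and three radial walls, tops 36 mm, form three 120-degree bays
- pin0 (a point): upright steel turning pin on the turntable's edge, 14 mm in diameter, top 98 mm above the table; this point is on its axis at 85 mm height, 145 mm from the turntable's axis, at 0 degrees from +x in the turntable's frame (the stand's frame at joint value 0)
- pin1 (a point): the like pin at +120 degrees. At a detent two pins stand 60 degrees either side of the front, the third at the back under the roof. Gripping a front pin and leading it round the front in an arc to the other side turns the stand one bay on
- pin2 (a point): the like pin at -120 degrees
- bay1 (a point): middle of the one-dot bay (small stamps), on its floor, 80 mm from the axis; turns with the turntable. A black dot lies on the floor near the rim
- bay2 (a point): middle of the two-dot bay (medium stamps), likewise, with two dots
- bay3 (a point): middle of the three-dot bay (large stamps), likewise, with three dots. Each bay holds two stamps side by side, 85 mm from the axis and 22 degrees either side of its middle
- dark_bottle: bystander: dark bottle 66 mm in diameter, 160 mm tall, standing; origin at the centre of its underside
- amber_bottle: bystander: small amber bottle 42 mm in diameter, 100 mm tall, standing; origin at the centre of its underside
- spatula: bystander: purple-handled spatula lying flat
Mind the look-alikes: they are no part of the job. Leave any blue or yellow look-alike of the stamp_b alone.

How it is judged:
By the outcome, as a careful person would: the job done as asked, in the order asked, and still so for the second after the job is handed in, with the robot touching nothing.
Of stamp_a, stamp_b, stamp_c, stamp_d, stamp_e only 2 to 3 are there at a start; the rules pass over those that are not, and their reading is None.
At some moment in a run one of stamp_a, stamp_b, stamp_c, stamp_d, stamp_e may be knocked a few centimetres aside while the robot is not near it.
Once in a run the grip may slacken for a moment while it holds something.
It also fails if it takes over 210 s, if anything falls off the work surface, if the arm or the gripper's body presses on something with over 40 N, if the wrist force passes 120 N, or if a joint passes its speed limit or range.

### The arm

A 6-joint arm with a two-finger parallel gripper is mounted at the origin on the work surface. World frame = base frame: x ahead of the robot, y to its left, z up, the work surface at z = 0. Lengths are in mm, angles in rad, forces in N, time in s.
With the tool pointing down it reaches from about 275 to 1000 mm from the base axis. Payload 8.4 kg.
Tool frame: the origin (TCP) lies on the centre line of the jaws, within the pads' length; the fingertips stand r.tip_reach ahead of it and the grasp point (between the pads) lies 3 mm ahead of it (r.tip_reach is the distance from the TCP to the fingertips, in mm); z points along the fingers, y is the direction in which the jaws open and shut (so a half turn about z gives the same grasp; the last joint's range is limited). The gripper opens to 85 mm and grips with 20 to 120 N. Pads are 22 mm wide; open, the fingers measure 114 mm over their backs; the gripper's body (76 mm by 85 mm) begins 54 mm behind the grasp point. The pads swing forward as they close: fully open they stand 13 mm farther back than shut.
Start: joints at [-1.156, 0.353, 1.633, -0, 1.155, -0.002], TCP at [253.022, -571.496, 253.281] pointing down, gripper open.
Joint ranges: [-2.63, 2.63], [-0.92, 2.1], [0.06, 2.66], [-1.3, 4.44], [0, 2.69], [-3.02, 3.02]. Speed limits (rad/s): [2.22, 2.22, 2.79, 3.14, 3.14, 3.14].

### API

Orientations are given as [roll, pitch, yaw] about the fixed x, y, z axes, in that order (R = Rz(yaw) Ry(pitch) Rx(roll)).
In Python, from rig import sense, optics, r, nets gives the robot as it stands. The module is installed in compiled form; this text tells all that it offers.
- The arm moves only by the tool carry_out, never from a script. Its argument "increments" is a list that holds one entry, the list of rows, each a list of 6 numbers: the shift along the tool's x, y, z normalised to -1 to 1, where 1 is 40 cm, then the turn, a rotation vector about the tool's x, y, z normalised to -1 to 1, where 1 is 60 degrees. A call has 1 to 5 rows; each row is the pose to reach, as a shift and turn from the pose commanded when the call began, along the tool's axes at that moment; what a row does not reach only later rows make up. A row lasts 1/12 s, in which the tool goes at most 41.7 mm and 7.16 degrees, less where a joint would pass 70% of its speed; a pose out of reach is approached as far as the arm can. A call with a number of a shift or a turn outside -1 to 1 is refused whole. A call with a gripper value outside its range is refused whole. "hand" is the closure, from 0 (fully open) to 1 (shut), set as the call begins (left out, the last holds). The fingers move at their own pace and stop on an object; "squeeze" is the grip in N (left out, the last holds). Time passes only in rows, so rows that repeat a pose let the fingers close. It gives the time, the measured TCP pose, the force and the opening at its end, in the units of the state.
- sense(): the state, without advancing time (a new reading comes with each control period).
- optics.grab_frame(name): name is "scene" or "side" or "wrist"; returns a dict with "img" (480x640x3 uint8, red, green, blue), "range_z" (480x640 float32, mm along the optical axis (not along the pixel's ray), 0 where there is no reading), "fov_y" (degrees; the focal length in pixels is half the picture's height over the tangent of half this angle, whatever the lens; pixels are square), "cx", "cy" (the principal point, pixels), "k1" (the pictures are not rectified: a ray, as slopes to the right and down, at radius r is drawn at 1 + k1 r^2 times it, then the intrinsics apply), "R" (3x3) and "t" (3): a world point X has camera coordinates R X + t. Camera axes: x right, y down, z forward; pixel columns grow to the right and rows downward; lengths in mm; the calibration is good to about 2 mm. A picture is of the moment at which its call begins.
- r.sign_off(): hands the job in, once; it reports no verdict.
Trained networks look in the newest picture that a camera, given by its name, has taken for a name from the list of things; names that differ only in an ending like _2 or _b are one class to them, and where a whole thing is asked for, a point or a joint stands for the part that bears it (a point fixed in the world has none). Each returns a list of dicts, best first, with "confidence" (0 to 1); they miss things now and then, are a little off and sometimes report something else, mostly with a low value. They report only what shows in the picture. A call takes as long as a camera call. They do not tell look-alikes from the thing itself.
- nets.trace(target, camera): "mask" (480x640 bool, what is visible of it).
- nets.tip_of(target, camera): "point" ([x, y, z] in mm, in world coordinates, good to about 4 mm: a listed point, or the origin of a listed thing).
The state is a dict: "clock": time; "qpos": joint angles; "qvel": joint speeds; "joint_efforts": joint torques, N m; "eef_pos": TCP position; "tcp_rot": TCP orientation; "contact_force": force on the tool from outside, world axes, zero at the start; "wrist_torque": the same for the moment, N m; "opening": opening from 0.0 (shut) to 1.0 (fully open).
Only numpy, scipy, OpenCV 4.12 (cv2) and the standard library are available. Lean on these libraries where they do the work, as an engineer would, in place of code of your own. Each camera call takes 0.05 s, during which the arm holds its last target.

## Working session

There is one attempt and no reset: what is moved stays moved. The work goes in short steps, Python scripts to look and compute and a tool call to move; the robot and the scene stay as the last step left them, time stands still between calls to the robot, and variables do not carry over. Pictures are saved under pics/ and viewed, and the job is handed in when it is done.

Besides the shell and the picture viewer there is one more tool, called after ">>>" as name(argument=value, ...), one argument or row to a line, values as JSON. carry_out: Moves the arm, as the interface text tells. Its arguments: {"type":"object","properties":{"increments":{"type":"array","items":{"type":"array","items":{"type":"array","items":{"type":"number","minimum":-1,"maximum":1}}}},"hand":{"type":"number"},"squeeze":{"type":"number"}},"required":["increments"]}

```bash
ls; mkdir -p pics
cat > h.py <<'E'
import numpy as np, cv2
from rig import sense, optics, r, nets
def save(f,name): cv2.imwrite('pics/'+name,cv2.cvtColor(f['img'],cv2.COLOR_RGB2BGR))
def K(f):
    fl=240/np.tan(np.radians(f['fov_y']/2)); return fl
def px2w(f,u,v,d=None):
    """pixel+depth -> world"""
    fl=K(f); xd=(u-f['cx'])/fl; yd=(v-f['cy'])/fl
    rd=np.hypot(xd,yd); ru=rd
    for _ in range(30): ru=rd/(1+f['k1']*ru**2)
    s=ru/rd if rd>0 else 1
    if d is None: d=f['range_z'][int(round(v)),int(round(u))]
    c=np.array([xd*s*d,yd*s*d,d]); return f['R'].T@(c-f['t'])
def px2plane(f,u,v,z):
    a=px2w(f,u,v,100.); b=px2w(f,u,v,200.); k=(z-a[2])/(b[2]-a[2]); return a+k*(b-a)
def w2px(f,X):
    c=f['R']@np.asarray(X,float)+f['t']; x,y=c[:2]/c[2]; q=1+f['k1']*(x*x+y*y); fl=K(f)
    return np.array([f['cx']+fl*x*q,f['cy']+fl*y*q])
E
python3 - <<'E'
from h import *
s=sense(); print(s); print(r.tip_reach)
for n in ['scene','side','wrist']:
    f=optics.grab_frame(n); save(f,n+'0.png'); print(n,f['fov_y'],f['k1'],-f['R'].T@f['t'])
    for t in ['stamp_a','gauge','stop3','stop2','stop1','stand','turntable','pin0','pin1','pin2','bay1','bay2','bay3','dark_bottle','amber_bottle','spatula']:
        try: print(t,[(np.round(d['point']),round(d['confidence'],2)) for d in nets.tip_of(t,n)][:6])
        except Exception as e: print(t,e)
E
```

```text
pics
{'clock': 0.0, 'qpos': array([-1.15639382e+00,  3.53661683e-01,  1.63415705e+00, -9.04869776e-06,
        1.15521139e+00, -2.38910864e-03]), 'qvel': array([0.00128405, 0.00025224, 0.00061487, 0.00140079, 0.00015114,
       0.00112983]), 'joint_efforts': array([ 1.84504570e-03, -6.05237460e+01, -3.42065477e+01,  3.62529454e-05,
        9.09636612e-03,  1.20738005e-05]), 'eef_pos': array([ 252.83538786, -571.0698156 ,  252.54341164]), 'tcp_rot': array([-3.14015517e+00,  4.83893359e-06,  4.16795280e-01]), 'contact_force': array([-0.55922622,  0.36323019, -0.630298  ]), 'wrist_torque': array([-0.04237137,  0.04280669,  0.03721255]), 'opening': 1.0033467924981692}
22.0
scene 55.43280428758987 -0.08817356917192483 [849.40236403 339.16509563 810.0119387 ]
stamp_a [(array([446., -30.,   5.]), 0.89), (array([628.,  -9.,  -4.]), 0.85), (array([544., -34.,  -2.]), 0.81), (array([348., -61.,   3.]), 0.6), (array([678., -71.,  -6.]), 0.59)]
gauge [(array([ 526., -256.,    2.]), 0.68)]
stop3 [(array([ 609., -258.,    4.]), 0.86), (array([ 496., -257.,    4.]), 0.82), (array([ 554., -263.,    
[... 1957 characters left out ...]
 0.87), (array([592., 288.,  18.]), 0.62)]
bay2 [(array([456., 320.,  16.]), 0.87), (array([592., 288.,  18.]), 0.62)]
bay3 [(array([456., 320.,  16.]), 0.87), (array([592., 288.,  18.]), 0.62)]
dark_bottle [(array([589., 289.,  17.]), 0.62), (array([776., 144.,   0.]), 0.58)]
amber_bottle [(array([774., -11.,   0.]), 0.75)]
spatula [(array([ 759., -193.,    4.]), 0.89)]
wrist 68.03760067261807 -0.03410776718995096 [ 321.04433398 -539.9760948   374.13843224]
stamp_a []
gauge []
stop3 []
stop2 []
stop1 []
stand []
turntable it knows: amber_bottle, bay, dark_bottle, gauge, pin, spatula, stamp, stand, stop
pin0 []
pin1 []
pin2 []
bay1 []
bay2 []
bay3 []
dark_bottle []
amber_bottle []
spatula []
```

View pics/scene0.png

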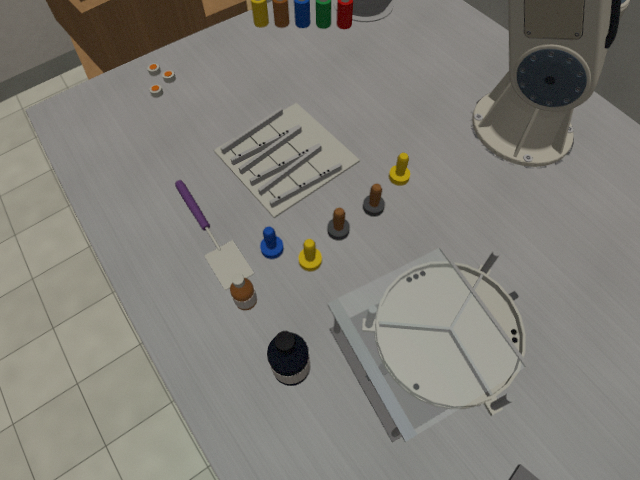

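View pics/side0.png

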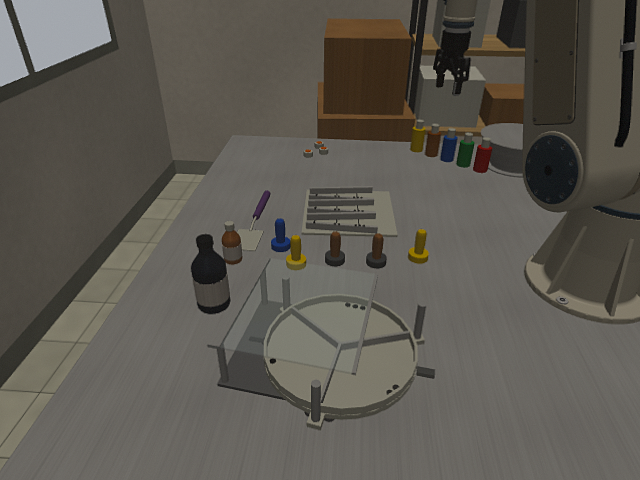

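Run:
```python
from h import *
f=optics.grab_frame('scene'); im=cv2.cvtColor(f['img'],cv2.COLOR_RGB2BGR)
cv2.imwrite('pics/z1.png',cv2.resize(im[95:220,205:365],None,fx=5,fy=5,interpolation=cv2.INTER_CUBIC)[:600,:800])
cv2.imwrite('pics/z2.png',cv2.resize(im[240:445,325:540],None,fx=2.9,fy=2.9,interpolation=cv2.INTER_CUBIC))
g=optics.grab_frame('side')
im=cv2.cvtColor(g['img'],cv2.COLOR_RGB2BGR)
cv2.imwrite('pics/z3.png',cv2.resize(im[250:430,210:450],None,fx=3.3,fy=3.3,interpolation=cv2.INTER_CUBIC))
# stand posts / index
for n,fr in (('scene',f),('side',g)):
  for t in ('gauge','stamp_a','pin0','stand'):
    for d in nets.trace(t,n):
        v,u=np.nonzero(d['mask']); print(n,t,round(d['confidence'],2),len(u),u.min(),u.max(),v.min(),v.max(), 'med rgb',np.median(fr['img'][d['mask']],axis=0))
```

```text
scene gauge 0.89 8853 214 358 104 217 med rgb [153. 150. 138.]
scene stamp_a 0.95 563 298 321 239 271 med rgb [149. 128.  22.]
scene stamp_a 0.68 515 362 384 185 216 med rgb [60. 54. 43.]
scene stamp_a 0.66 528 328 349 208 240 med rgb [60. 57. 44.]
scene stamp_a 0.65 579 259 284 227 258 med rgb [ 23.  61. 115.]
scene pin0 0.67 2960 456 524 249 414 med rgb [151. 149. 138.]
scene pin0 0.38 528 362 384 184 217 med rgb [61.  55.5 43. ]
scene stand 0.56 25639 328 526 247 440 med rgb [157. 155. 145.]
side stamp_a 0.76 507 366 386 232 267 med rgb [50. 39. 29.]
side stamp_a 0.73 370 286 305 234 262 med rgb [84. 69. 15.]
side stamp_a 0.66 465 325 344 231 265 med rgb [50. 38. 29.]
side stamp_a 0.61 429 271 289 218 251 med rgb [25. 35. 60.]
side stamp_a 0.3 9447 264 424 301 429 med rgb [124. 121. 106.]
side pin0 0.74 9427 264 425 301 429 med rgb [124. 121. 106.]
side stand 0.84 25055 209 434 257 429 med rgb [113. 113. 106.]
```

View pics/z1.png

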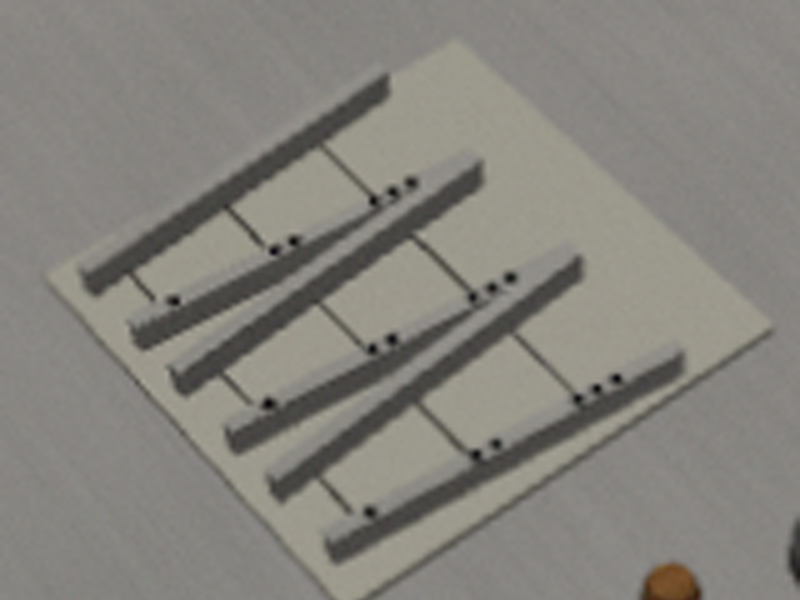

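View pics/z2.png

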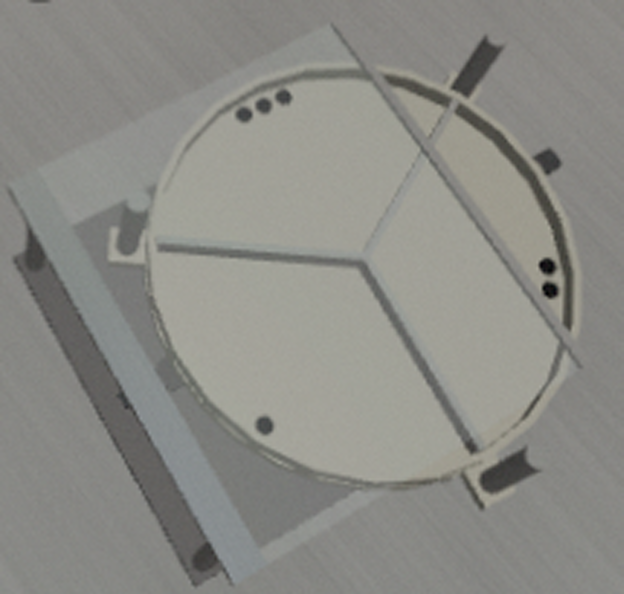

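View pics/z3.png

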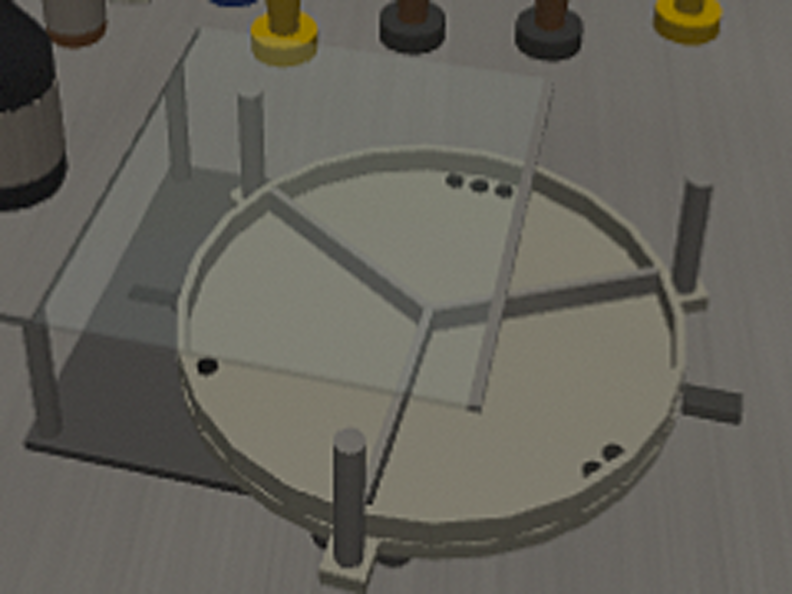

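```bash
cat > fit.py <<'E'
from h import *
from scipy.optimize import least_squares
f=optics.grab_frame('scene'); g=optics.grab_frame('side')
# gauge corners (plate top z=6) from scene zoom
z=np.array([[457,38],[775,325],[345,600],[48,278]])/5+[205,95]
for p in z: print('corner',np.round(px2plane(f,*p,6),1))
for p in [[412,235],[475,298],[318,300],[372,350],[220,374],[252,403]]:
    print('line',np.round(px2plane(f,p[0]/5+205,p[1]/5+95,6),1))
# mask corners
for n,fr in (('scene',f),('side',g)):
    d=nets.trace('gauge',n)
    if d:
        c,_=cv2.findContours(d[0]['mask'].astype(np.uint8),cv2.RETR_EXTERNAL,cv2.CHAIN_APPROX_NONE)
        c=max(c,key=cv2.contourArea); q=cv2.approxPolyDP(cv2.convexHull(c),6,True)[:,0]
        print(n,[(p.tolist(),np.round(px2plane(fr,*p,6),0)[:2]) for p in q])
    for t in ('stamp_a','pin0','bay1','stand'):
        for d in nets.tip_of(t,n): print(n,t,np.round(d['point'],1),round(d['confidence'],2))
E
python3 fit.py
python3 - <<'E'
from h import *
g=optics.grab_frame('side')
im=cv2.cvtColor(g['img'],cv2.COLOR_RGB2BGR)
cv2.imwrite('pics/z4.png',cv2.resize(im[175:275,260:440],None,fx=4.4,fy=4.4,interpolation=cv2.INTER_CUBIC))
E
```

```text
corner [ 405.3 -380.9    6. ]
corner [ 392.5 -145.3    6. ]
corner [ 629.6 -136.1    6. ]
corner [ 644.3 -364.6    6. ]
line [ 495.1 -286.6    6. ]
line [ 493.  -238.1    6. ]
line [ 551.3 -279.5    6. ]
line [ 547.4 -240.6    6. ]
line [ 609.5 -269.4    6. ]
line [ 606.5 -247.1    6. ]
scene [([296, 104], array([ 409., -377.])), ([358, 161], array([ 398., -146.])), ([273, 217], array([ 634., -133.])), ([215, 149], array([ 641., -368.]))]
scene stamp_a [447.  -28.3   3. ] 0.95
scene stamp_a [351.  -61.3   2.4] 0.85
scene stamp_a [542.6 -32.4  -4. ] 0.78
scene stamp_a [632.4 -14.   -3.2] 0.58
scene pin0 [548.5 403.3  88.5] 0.75
scene pin0 [380.6 217.4  87.4] 0.7
scene bay1 [458.6 311.6  22. ] 0.94
scene stand [516.4 260.7   1.8] 0.94
side [([389, 193], array([ 407., -368.])), ([394, 236], array([ 402., -138.])), ([301, 233], array([ 633., -129.])), ([311, 187], array([ 635., -383.]))]
side stamp_a [351.  -60.1  -0.5] 0.9
side stamp_a [542.8 -31.    4.1] 0.85
side stamp_a [633.8 -11.8  -1.2] 0.69
side stamp_a [677.2 -78.1   3.3] 0.65
side stamp_a [ 4.455e+02 -3.430e+01 -4.000e-01] 0.57
side pin0 [544.4 404.   88.5] 0.67
side pin0 [380.2 219.9  86.4] 0.66
side bay1 [453.  320.8  16.7] 0.74
side bay1 [588.7 287.   15.5] 0.73
side bay1 [518.2 266.    2.2] 0.68
side stand [515.9 261.7   2.4] 0.75
side stand [ 551.4 -258.1    5.4] 0.41
```

View pics/z4.png

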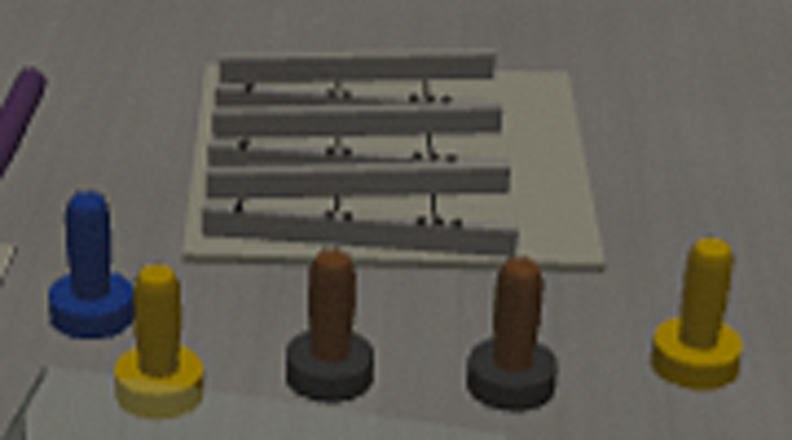

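```bash
cat >> h.py <<'E'
from scipy.spatial.transform import Rotation as Ro
def goto(x=None,y=None,z=None,yaw=None):
    s=sense(); p=s['eef_pos']; R=Ro.from_euler('xyz',s['tcp_rot'])
    t=np.array([p[i] if q is None else q for i,q in enumerate((x,y,z))])
    Rt=R if yaw is None else Ro.from_euler('xyz',[np.pi,0,yaw])
    d=R.as_matrix().T@(t-p)/400; w=(R.inv()*Rt).as_rotvec()/np.radians(60)
    L=np.linalg.norm(t-p); print('inc',np.round(d,4).tolist(),np.round(w,4).tolist(),'dist',round(L,1),'rows>=',int(np.ceil(max(L/41.7,np.linalg.norm(w)*60/7.16))),'pos',np.round(p,1),'yaw',round(s['tcp_rot'][2],3),'F',np.round(s['contact_force'],1),'t',round(s['clock'],2),'open',round(s['opening'],2))
E
python3 -c "
from h import *
goto(450,-257,320,0)"
```

```text
inc [0.7686, -0.5196, -0.1668] [0.0, 0.0, 0.398] dist 377.1 rows>= 10 pos [ 253.  -571.5  253.3] yaw 0.417 F [ 0.5 -0.1 -0.2] t 3.55 open 1.0
```

>>> carry_out(
  increments=[
    [[0.7686, -0.5196, -0.1668, 0, 0, 0.398], [0.7686, -0.5196, -0.1668, 0, 0, 0.398], [0.7686, -0.5196, -0.1668, 0, 0, 0.398], [0.7686, -0.5196, -0.1668, 0, 0, 0.398], [0.7686, -0.5196, -0.1668, 0, 0, 0.398]],
  ],
)

```text
clock: 3.97
eef_pos: [361.5, -397.7, 290.2]
tcp_rot: [3.141, -0.0, -0.004]
contact_force: [0.6, -0.1, 0.9]
opening: 0.998
```

```bash
python3 -c "
from h import *
goto(450,-257,320,0)"
```

```text
inc [0.2198, -0.3526, -0.0744] [0.0001, -0.0002, -0.0039] dist 168.8 rows>= 5 pos [ 361.5 -397.7  290.2] yaw -0.004 F [ 0.6 -0.1  0.9] t 3.97 open 1.0
```

>>> carry_out(
  increments=[
    [[0.22, -0.353, -0.0744, 0, 0, -0.0039], [0.22, -0.353, -0.0744, 0, 0, -0.0039], [0.22, -0.353, -0.0744, 0, 0, -0.0039], [0.22, -0.353, -0.0744, 0, 0, -0.0039], [0.22, -0.353, -0.0744, 0, 0, -0.0039]],
  ],
)

```text
clock: 4.38
eef_pos: [452.2, -253.3, 321.2]
tcp_rot: [-3.141, -0.003, 0.008]
contact_force: [0.2, -0.7, 0.9]
opening: 0.995
```

```bash
python3 -c "
from h import *
goto(450,-257,320,0)
f=optics.grab_frame('wrist'); save(f,'w1.png'); print(-f['R'].T@f['t'])
"
```

```text
inc [-0.0057, 0.0091, 0.0031] [-0.0009, -0.0033, 0.0075] dist 4.5 rows>= 1 pos [ 452.2 -253.3  321.2] yaw 0.008 F [ 0.2 -0.7  0.9] t 4.38 open 1.0
[ 526.36526568 -252.18454322  442.38114571]
```

View pics/w1.png

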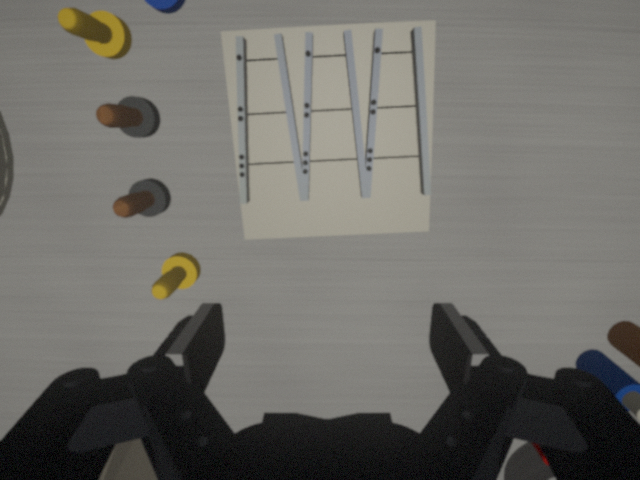

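```bash
python3 -c "
from h import *
f=optics.grab_frame('wrist'); save(f,'w2.png'); print(sense()['eef_pos'])
im=f['img']
g=cv2.cvtColor(im,cv2.COLOR_RGB2GRAY)
c=np.array([[222,31],[436,21],[429,231],[245,239]],np.float32)
c=cv2.cornerSubPix(g,c,(7,7),(-1,-1),(3,50,.01)); print(c.tolist())
P=[px2plane(f,*p,6) for p in c]; print(np.round(P,1))
for p in [(310,160),(357,158),(310,110),(352,109),(313,56),(346,55)]: print(np.round(px2plane(f,*p,6),1))
cv2.imwrite('pics/w2z.png',cv2.resize(cv2.cvtColor(im,cv2.COLOR_RGB2BGR)[0:310,0:220],None,fx=1.9,fy=1.9,interpolation=cv2.INTER_CUBIC))
for t in ('stamp_a','stop1','gauge'):
  print([(np.round(d['point'],1),round(d['confidence'],2)) for d in nets.tip_of(t,'wrist')])
"
```

```text
[ 449.88645665 -256.76370786  320.06269282]
[[217.89553833007812, 28.894737243652344], [433.4165954589844, 18.376455307006836], [426.6531982421875, 229.6102752685547], [242.33702087402344, 238.00022888183594]]
[[ 631.7 -133.     6. ]
 [ 644.1 -368.9    6. ]
 [ 404.9 -382.     6. ]
 [ 391.6 -146.4    6. ]]
[ 490.4 -233.7    6. ]
[ 493.2 -290.1    6. ]
[ 547.3 -234.     6. ]
[ 548.8 -282.6    6. ]
[ 604.6 -237.5    6. ]
[ 605.9 -274.3    6. ]
[(array([350.4, -63.4,  -0.9]), 0.95), (array([627.3, -11.8,   2.6]), 0.74), (array([544.4, -31.6,  -1.4]), 0.68), (array([445.7, -33.5,  -2.5]), 0.61)]
[(array([ 607.7, -252. ,    5.6]), 0.74), (array([ 551.2, -255.4,    5.7]), 0.6), (array([ 493.6, -262.7,    7. ]), 0.57)]
[(array([ 529.7, -256.5,    1.6]), 0.79)]
```

View pics/w2z.png

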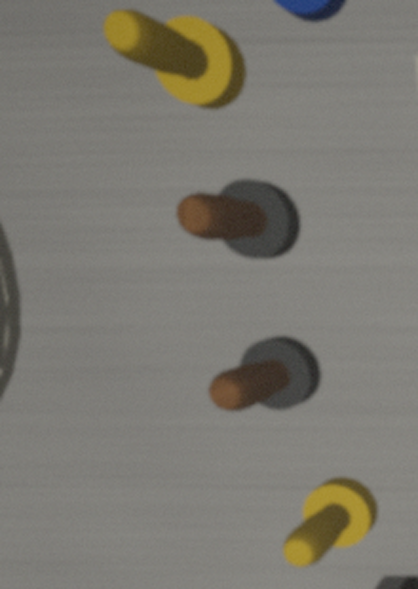

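```bash
python3 -c "
from h import *
f=optics.grab_frame('wrist')
for u,v in ((122,205.8),(103.7,113.2)):
  print(np.round(px2plane(f,u,v,75),1))
goto(446,-32,150,0)
"
```

```text
[445.4 -41.4  75. ]
[538.4 -37.9  75. ]
inc [-0.0037, -0.5675, 0.4231] [-0.0, 0.0007, 0.0025] dist 283.2 rows>= 7 pos [ 448.2 -259.   319.2] yaw 0.003 F [0.4 0.9 0.4] t 4.68 open 1.0
```

>>> carry_out(
  increments=[
    [[-0.07, -0.55, 0.3, 0, 0, 0], [-0.07, -0.55, 0.3, 0, 0, 0], [-0.07, -0.55, 0.3, 0, 0, 0], [-0.07, -0.55, 0.3, 0, 0, 0], [-0.07, -0.55, 0.3, 0, 0, 0]],
  ],
)

```text
clock: 5.1
eef_pos: [424.1, -76.2, 219.5]
tcp_rot: [3.141, -0.0, 0.001]
contact_force: [0.1, 1.0, 0.2]
opening: 0.999
```

>>> carry_out(
  increments=[
    [[0, 0, 0, 0, 0, 0], [0, 0, 0, 0, 0, 0], [0, 0, 0, 0, 0, 0]],
  ],
)

```text
clock: 5.35
eef_pos: [425.4, -77.3, 220.7]
tcp_rot: [3.141, -0.0, 0.004]
contact_force: [0.0, -0.4, 0.2]
opening: 0.998
```

```bash
python3 -c "
from h import *
f=optics.grab_frame('wrist'); save(f,'w3.png')
print([(np.round(d['point'],1),round(d['confidence'],2)) for d in nets.tip_of('stamp_a','wrist')])
goto(446,-32,150,0)
"
```

```text
[(array([543.4, -31.4,  -1.7]), 0.89), (array([349.8, -64.6,  -1.3]), 0.81), (array([ 4.455e+02, -3.230e+01, -4.000e-01]), 0.71), (array([501.7, 183. ,  19.7]), 0.22)]
inc [0.0504, -0.1146, 0.1778] [0.0005, -0.0013, 0.0021] dist 87.0 rows>= 3 pos [425.8 -77.8 221.1] yaw 0.002 F [0.8 0.2 0.1] t 5.45 open 1.0
```

View pics/w3.png

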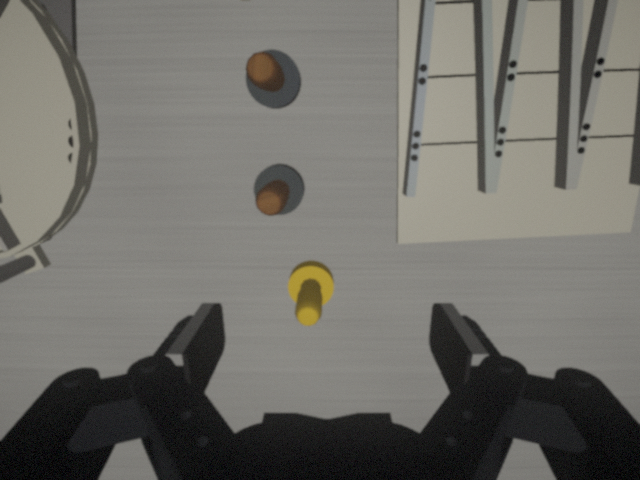

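```bash
python3 -c "
from h import *
f=optics.grab_frame('wrist')
for u,v in ((271,202),(263,68)):
  print(np.round(px2plane(f,u,v,75),1))
for u,v in ((279,189),(273,79),(254,189),(304,189),(246,79),(300,79)):
  print(np.round(px2plane(f,u,v,16),1))
goto(446,-34,120,0)
"
```

```text
[447.2 -34.5  75. ]
[541.1 -32.8  75. ]
[447.7 -33.   16. ]
[541.5 -31.2  16. ]
[447.7  -9.9  16. ]
[447.7 -56.   16. ]
[541.6  -8.2  16. ]
[541.5 -54.1  16. ]
inc [0.0504, -0.1096, 0.2528] [0.0005, -0.0014, 0.0019] dist 112.0 rows>= 3 pos [425.8 -77.8 221.1] yaw 0.002 F [-0.2 -0.8  0.9] t 5.5 open 1.0
```

>>> carry_out(
  increments=[
    [[0.0525, -0.112, 0.2278, 0, 0, 0], [0.0525, -0.112, 0.2278, 0, 0, 0], [0.0525, -0.112, 0.2278, 0, 0, 0], [0.0525, -0.112, 0.2278, 0, 0, 0], [0.0525, -0.112, 0.4153, 0, 0, 0]],
  ],
)

```text
clock: 5.92
eef_pos: [450.9, -32.5, 92.0]
tcp_rot: [3.141, -0.01, 0.004]
contact_force: [4.2, -0.6, 0.0]
opening: 1.001
```

>>> carry_out(
  increments=[
    [[0, 0, 0, 0, 0, 0], [0, 0, 0, 0, 0, 0], [0, 0, 0, 0, 0, 0]],
  ],
)

```text
clock: 6.17
eef_pos: [446.7, -32.3, 89.3]
tcp_rot: [3.141, -0.001, 0.003]
contact_force: [0.5, -1.0, 0.4]
opening: 1.002
```

```bash
python3 -c "
from h import *
goto(447,-33,55,0)
"
```

```text
inc [0.0007, 0.0018, 0.0859] [0.0001, -0.0011, 0.0029] dist 34.4 rows>= 1 pos [446.7 -32.3  89.3] yaw 0.003 F [ 0.5 -1.   0.4] t 6.17 open 1.0
```

>>> carry_out(
  increments=[
    [[0, 0.0018, 0.045, 0, 0, 0], [0, 0.0018, 0.0859, 0, 0, 0], [0, 0.0018, 0.0859, 0, 0, 0], [0, 0.0018, 0.0859, 0, 0, 0]],
  ],
)

```text
clock: 6.5
eef_pos: [446.6, -32.6, 55.0]
tcp_rot: [3.141, -0.002, 0.004]
contact_force: [0.5, -0.8, -0.5]
opening: 1.003
```

>>> carry_out(
  increments=[
    [[0, 0, 0, 0, 0, 0], [0, 0, 0, 0, 0, 0], [0, 0, 0, 0, 0, 0], [0, 0, 0, 0, 0, 0], [0, 0, 0, 0, 0, 0]],
  ],
  hand=1,
  squeeze=50,
)

```text
clock: 6.92
eef_pos: [446.1, -32.2, 53.7]
tcp_rot: [3.142, -0.001, 0.004]
contact_force: [0.5, 0.4, 0.5]
opening: 0.298
```

>>> carry_out(
  increments=[
    [[0, 0, 0, 0, 0, 0], [0, 0, 0, 0, 0, 0], [0, 0, 0, 0, 0, 0], [0, 0, 0, 0, 0, 0]],
  ],
)

```text
clock: 7.25
eef_pos: [446.2, -32.2, 53.7]
tcp_rot: [3.141, -0.001, 0.004]
contact_force: [-1.5, -0.7, 7.5]
opening: 0.266
```

>>> carry_out(
  increments=[
    [[0, 0, -0.06, 0, 0, 0], [0, 0, -0.15, 0, 0, 0], [0, 0, -0.15, 0, 0, 0], [0, 0, -0.15, 0, 0, 0]],
  ],
)

```text
clock: 7.58
eef_pos: [447.1, -32.2, 114.6]
tcp_rot: [3.141, -0.004, 0.004]
contact_force: [0.8, -0.2, -2.3]
opening: 0.267
```

```bash
python3 -c "
from h import *
goto(454.1,-187,114,0.0548)
f=optics.grab_frame('wrist'); save(f,'w4.png')
"
```

```text
inc [0.0159, 0.387, 0.0017] [0.0003, -0.0034, -0.0484] dist 154.9 rows>= 4 pos [447.1 -32.2 114.6] yaw 0.004 F [ 0.8 -0.2 -2.3] t 7.58 open 0.27
```

View pics/w4.png

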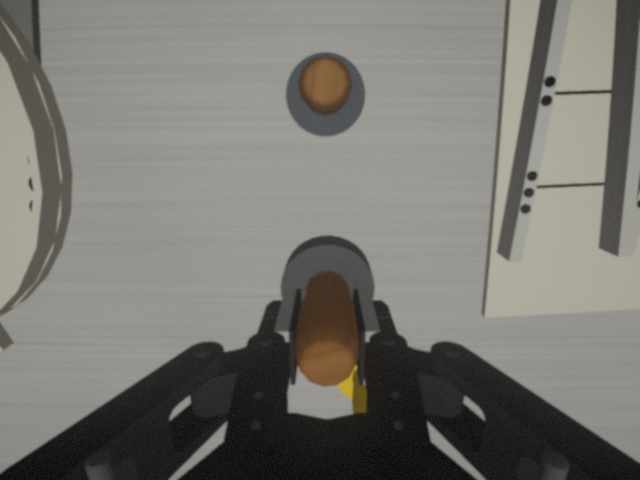

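>>> carry_out(
  increments=[
    [[0.004, 0.09, 0, 0, 0, -0.01], [0.008, 0.18, 0, 0, 0, -0.025], [0.012, 0.27, 0, 0, 0, -0.035], [0.0165, 0.36, 0, 0, 0, -0.0484], [0.0165, 0.387, 0, 0, 0, -0.0484]],
  ],
)

```text
clock: 8.05
eef_pos: [453.0, -190.5, 112.0]
tcp_rot: [3.141, 0.001, 0.054]
contact_force: [-0.1, -0.9, -1.4]
opening: 0.269
```

>>> carry_out(
  increments=[
    [[0, 0, 0, 0, 0, 0], [0, 0, 0, 0, 0, 0], [0, 0, 0, 0, 0, 0], [0, 0, 0, 0, 0, 0]],
  ],
)

```text
clock: 8.38
eef_pos: [452.6, -185.7, 112.7]
tcp_rot: [-3.141, 0.001, 0.056]
contact_force: [-0.2, 1.0, -1.5]
opening: 0.266
```

```bash
python3 -c "
from h import *
goto(454.1,-187,61,0.0548)
f=optics.grab_frame('wrist'); save(f,'w5.png')
"
```

```text
inc [0.0038, 0.0037, 0.1292] [-0.0009, 0.0013, 0.0009] dist 51.7 rows>= 2 pos [ 452.6 -185.7  112.7] yaw 0.056 F [-0.2  1.  -1.5] t 8.38 open 0.27
```

View pics/w5.png

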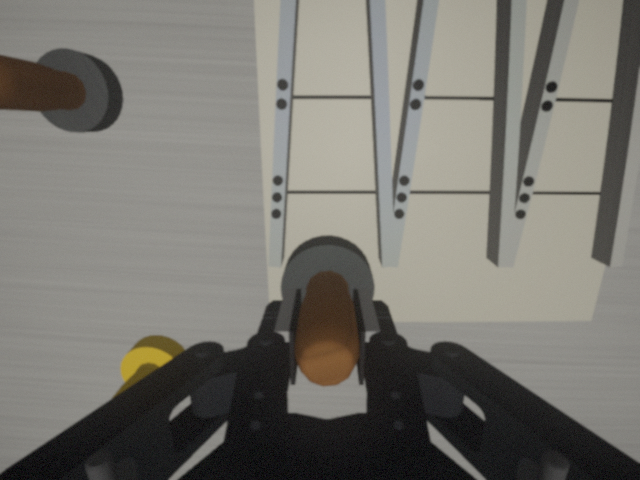

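>>> carry_out(
  increments=[
    [[0.0038, 0.0037, 0.05, 0, 0, 0], [0.0038, 0.0037, 0.09, 0, 0, 0], [0.0038, 0.0037, 0.115, 0, 0, 0], [0.0038, 0.0037, 0.126, 0, 0, 0], [0.0038, 0.0037, 0.13, 0, 0, 0]],
  ],
)

```text
clock: 8.85
eef_pos: [454.3, -187.7, 60.6]
tcp_rot: [-3.141, 0.001, 0.056]
contact_force: [0.4, 0.1, -1.8]
opening: 0.265
```

>>> carry_out(
  increments=[
    [[0, 0, 0, 0, 0, 0], [0, 0, 0, 0, 0, 0], [0, 0, 0.0025, 0, 0, 0], [0, 0, 0.0025, 0, 0, 0]],
  ],
)

```text
clock: 9.18
eef_pos: [455.1, -188.5, 60.8]
tcp_rot: [3.141, -0.001, 0.055]
contact_force: [0.2, -0.2, -1.9]
opening: 0.264
```

>>> carry_out(
  increments=[
    [[0, 0, 0.0025, 0, 0, 0], [0, 0, 0.005, 0, 0, 0], [0, 0, 0.005, 0, 0, 0]],
  ],
)

```text
clock: 9.43
eef_pos: [455.2, -188.7, 59.7]
tcp_rot: [3.141, -0.001, 0.055]
contact_force: [-4.6, 0.6, 17.0]
opening: 0.267
```

>>> carry_out(
  increments=[
    [[0, 0, 0, 0, 0, 0], [0, 0, 0, 0, 0, 0], [0, 0, 0, 0, 0, 0], [0, 0, 0, 0, 0, 0]],
  ],
  hand=0.4,
)

```text
clock: 9.77
eef_pos: [454.8, -188.4, 58.3]
tcp_rot: [3.142, -0.0, 0.055]
contact_force: [-0.4, -0.2, 0.3]
opening: 0.6
```

```bash
python3 -c "
from h import *
s=sense();print(s['eef_pos'],s['opening'],s['contact_force'])
f=optics.grab_frame('wrist'); save(f,'w6.png')
"
```

```text
[ 454.77737767 -188.38658096   58.30971585] 0.6004804905467692 [-0.43757492 -0.22095698  0.25021476]
```

View pics/w6.png

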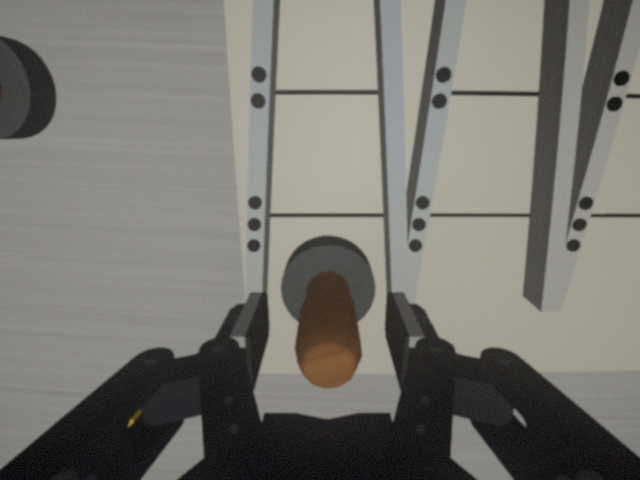

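>>> carry_out(
  increments=[
    [[0, 0, -0.09, 0, 0, 0], [0, 0, -0.17, 0, 0, 0], [-0.04, 0, -0.17, 0, 0, 0], [-0.085, 0, -0.17, 0, 0, 0], [-0.085, 0, -0.17, 0, 0, 0]],
  ],
)

```text
clock: 10.23
eef_pos: [418.0, -189.7, 126.3]
tcp_rot: [-3.141, 0.002, 0.055]
contact_force: [0.0, 0.3, -0.4]
opening: 0.601
```

>>> carry_out(
  increments=[
    [[0, 0, 0, 0, 0, 0], [0, 0, 0.05, 0, 0, 0], [0, 0, 0.11, 0, 0, 0], [0, 0, 0.16, 0, 0, 0], [0, 0, 0.185, 0, 0, 0]],
  ],
  hand=1,
)

```text
clock: 10.65
eef_pos: [420.7, -189.9, 50.2]
tcp_rot: [-3.141, 0.002, 0.055]
contact_force: [-0.3, 0.4, -0.2]
opening: -0.002
```

>>> carry_out(
  increments=[
    [[0, 0, 0, 0, 0, 0], [0, 0, 0, 0, 0, 0], [0, 0, 0, 0, 0, 0], [0, 0, 0, 0, 0, 0]],
  ],
)

```text
clock: 10.98
eef_pos: [421.7, -190.6, 53.2]
tcp_rot: [3.141, -0.002, 0.055]
contact_force: [0.3, 1.2, 0.5]
opening: 0.003
```

```bash
python3 -c "
from h import *
goto(454.1,-187,50,0.0548)
f=optics.grab_frame('wrist'); save(f,'w7.png')
"
```

```text
inc [0.0815, -0.0044, 0.0082] [0.0008, -0.0015, 0.0] dist 32.8 rows>= 1 pos [ 421.7 -190.6   53.2] yaw 0.055 F [0.3 1.2 0.5] t 10.98 open 0.0
```

View pics/w7.png

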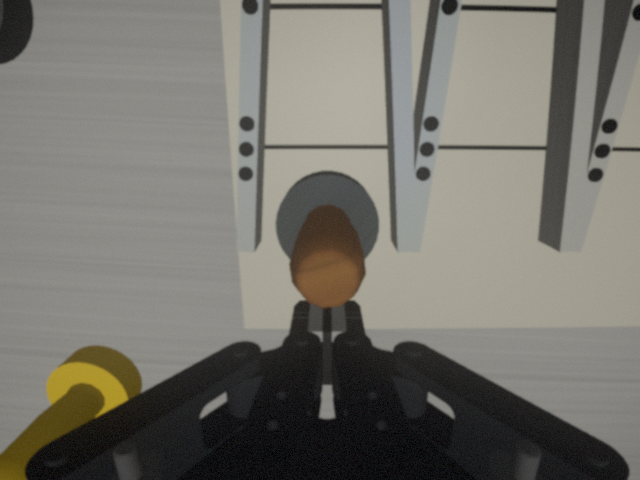

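>>> carry_out(
  increments=[
    [[0.005, -0.0045, 0.009, 0, 0, 0], [0.012, -0.0045, 0.009, 0, 0, 0], [0.02, -0.0045, 0.009, 0, 0, 0], [0.028, -0.0045, 0.009, 0, 0, 0], [0.036, -0.0045, 0.009, 0, 0, 0]],
  ],
)

```text
clock: 11.45
eef_pos: [435.4, -187.6, 48.8]
tcp_rot: [3.142, 0.0, 0.055]
contact_force: [-1.4, -0.6, 1.2]
opening: -0.002
```

>>> carry_out(
  increments=[
    [[0.008, 0, 0, 0, 0, 0], [0.016, 0, 0, 0, 0, 0], [0.024, 0, 0, 0, 0, 0], [0.032, 0, 0, 0, 0, 0], [0.04, 0, 0, 0, 0, 0]],
  ],
)

```text
clock: 11.87
eef_pos: [451.4, -186.7, 48.7]
tcp_rot: [-3.142, -0.0, 0.055]
contact_force: [-0.9, -0.9, -0.8]
opening: 0.0
```

>>> carry_out(
  increments=[
    [[0.008, 0, 0, 0, 0, 0], [0.016, 0, 0, 0, 0, 0], [0.024, 0, 0, 0, 0, 0], [0.032, 0, 0, 0, 0, 0], [0.04, 0, 0, 0, 0, 0]],
  ],
)

```text
clock: 12.28
eef_pos: [467.4, -185.8, 48.7]
tcp_rot: [-3.142, -0.0, 0.055]
contact_force: [-0.5, -0.4, -0.4]
opening: 0.005
```

```bash
python3 -c "
from h import *
goto(None,-187,49.5,0.0548)
f=optics.grab_frame('wrist'); save(f,'w8.png')
"
```

```text
inc [-0.0002, 0.0029, -0.002] [-0.0, -0.0, 0.0] dist 1.4 rows>= 1 pos [ 467.4 -185.8   48.7] yaw 0.055 F [-0.5 -0.4 -0.4] t 12.28 open 0.0
```

View pics/w8.png

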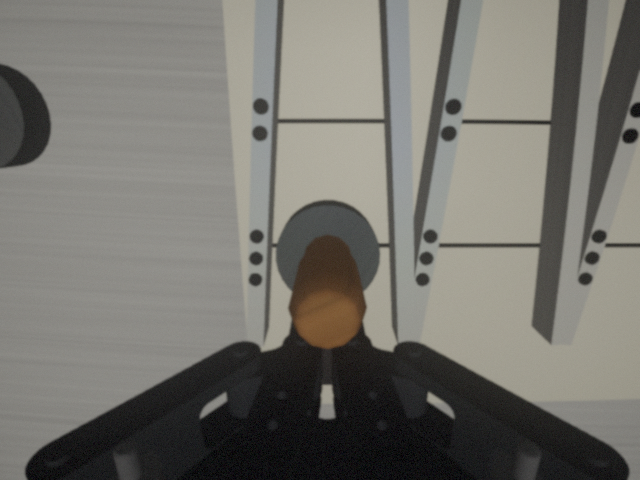

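>>> carry_out(
  increments=[
    [[0.008, 0, 0, 0, 0, 0], [0.016, 0, 0, 0, 0, 0], [0.024, 0, 0, 0, 0, 0], [0.032, 0, 0, 0, 0, 0], [0.04, 0, 0, 0, 0, 0]],
  ],
)

```text
clock: 12.75
eef_pos: [483.3, -185.0, 48.7]
tcp_rot: [3.142, -0.0, 0.055]
contact_force: [-2.0, 0.1, 0.2]
opening: 0.003
```

>>> carry_out(
  increments=[
    [[0.008, 0, 0, 0, 0, 0], [0.016, 0, 0, 0, 0, 0], [0.024, 0, 0, 0, 0, 0], [0.032, 0, 0, 0, 0, 0], [0.04, 0, 0, 0, 0, 0]],
  ],
)

```text
clock: 13.17
eef_pos: [499.3, -184.1, 48.7]
tcp_rot: [-3.142, 0.0, 0.055]
contact_force: [-2.7, 0.2, -0.3]
opening: 0.001
```

>>> carry_out(
  increments=[
    [[0.008, 0, 0, 0, 0, 0], [0.016, 0, 0, 0, 0, 0], [0.024, 0, 0, 0, 0, 0], [0.032, 0, 0, 0, 0, 0], [0.037, 0, 0, 0, 0, 0]],
  ],
)

```text
clock: 13.58
eef_pos: [514.3, -183.4, 48.7]
tcp_rot: [3.141, -0.0, 0.055]
contact_force: [-1.9, -0.9, 0.1]
opening: 0.0
```

>>> carry_out(
  increments=[
    [[0.0025, 0, 0, 0, 0, 0], [0.005, 0, 0, 0, 0, 0], [0.0075, 0, 0, 0, 0, 0], [0.01, 0, 0, 0, 0, 0]],
  ],
)

```text
clock: 13.92
eef_pos: [517.7, -183.1, 48.7]
tcp_rot: [-3.142, 0.0, 0.055]
contact_force: [-1.1, -1.0, -0.4]
opening: -0.002
```

>>> carry_out(
  increments=[
    [[0.0025, 0, 0, 0, 0, 0], [0.005, 0, 0, 0, 0, 0], [0.0065, 0, 0, 0, 0, 0], [0.008, 0, 0, 0, 0, 0]],
  ],
)

```text
clock: 14.25
eef_pos: [521.0, -182.9, 48.7]
tcp_rot: [3.142, -0.0, 0.055]
contact_force: [-2.2, -0.6, 0.1]
opening: 0.001
```

>>> carry_out(
  increments=[
    [[0.0013, 0, 0, 0, 0, 0], [0.0026, 0, 0, 0, 0, 0]],
  ],
)

```text
clock: 14.42
eef_pos: [522.0, -182.9, 48.7]
tcp_rot: [-3.142, 0.0, 0.055]
contact_force: [-2.2, -2.2, -0.3]
opening: -0.001
```

>>> carry_out(
  increments=[
    [[0.0013, 0, 0, 0, 0, 0], [0.0026, 0, 0, 0, 0, 0]],
  ],
)

```text
clock: 14.58
eef_pos: [523.0, -182.8, 48.7]
tcp_rot: [-3.142, 0.0, 0.055]
contact_force: [-1.1, -1.6, -0.0]
opening: -0.003
```

>>> carry_out(
  increments=[
    [[0.0013, 0, 0, 0, 0, 0], [0.0026, 0, 0, 0, 0, 0]],
  ],
)

```text
clock: 14.75
eef_pos: [523.9, -182.8, 48.7]
tcp_rot: [-3.142, 0.0, 0.055]
contact_force: [-3.4, -2.2, 1.6]
opening: 0.001
```

>>> carry_out(
  increments=[
    [[0.0013, 0, 0, 0, 0, 0], [0.0026, 0, 0, 0, 0, 0]],
  ],
)

```text
clock: 14.92
eef_pos: [524.5, -182.8, 48.7]
tcp_rot: [-3.142, 0.001, 0.055]
contact_force: [-6.2, -4.3, 4.1]
opening: -0.003
```

```bash
python3 -c "
from h import *
print(sense()['contact_force'])
f=optics.grab_frame('wrist'); save(f,'w9.png')
"
```

```text
[-6.15416144 -4.29294204  4.07449581]
```

View pics/w9.png

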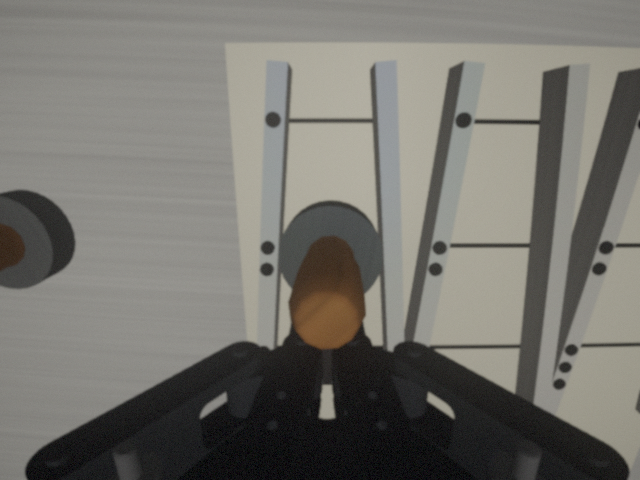

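>>> carry_out(
  increments=[
    [[-0.004, 0, 0, 0, 0, 0], [-0.008, 0, 0, 0, 0, 0], [-0.008, 0, 0, 0, 0, 0]],
  ],
)

```text
clock: 15.22
eef_pos: [522.0, -182.8, 48.7]
tcp_rot: [-3.142, -0.001, 0.055]
contact_force: [-1.0, -0.6, -0.0]
opening: -0.001
```

>>> carry_out(
  increments=[
    [[0.004, 0.002, 0, 0, 0, 0], [0.0065, 0.002, 0, 0, 0, 0], [0.0075, 0.002, 0, 0, 0, 0], [0.008, 0.002, 0, 0, 0, 0]],
  ],
)

```text
clock: 15.55
eef_pos: [524.9, -183.4, 48.7]
tcp_rot: [-3.141, 0.001, 0.055]
contact_force: [-2.7, -1.1, 2.0]
opening: 0.008
```

>>> carry_out(
  increments=[
    [[0.0007, 0, 0, 0, 0, 0], [0.0014, 0, 0, 0, 0, 0]],
  ],
)

```text
clock: 15.72
eef_pos: [525.2, -183.4, 48.7]
tcp_rot: [-3.141, 0.001, 0.055]
contact_force: [-3.7, -1.6, 3.2]
opening: 0.004
```

>>> carry_out(
  increments=[
    [[0.0008, 0, 0, 0, 0, 0], [0.0016, 0, 0, 0, 0, 0]],
  ],
)

```text
clock: 15.88
eef_pos: [525.5, -183.3, 48.6]
tcp_rot: [-3.141, 0.002, 0.055]
contact_force: [-7.8, -1.4, 6.6]
opening: -0.003
```

>>> carry_out(
  increments=[
    [[0.0008, 0, 0, 0, 0, 0], [0.0016, 0, 0, 0, 0, 0]],
  ],
)

```text
clock: 16.05
eef_pos: [525.6, -183.3, 48.6]
tcp_rot: [-3.141, 0.003, 0.055]
contact_force: [-8.9, -2.2, 8.3]
opening: -0.0
```

>>> carry_out(
  increments=[
    [[-0.01, 0, 0, 0, 0, 0], [-0.04, 0, 0, 0, 0, 0], [-0.06, 0, 0, 0, 0, 0], [-0.06, 0, -0.08, 0, 0, 0], [-0.06, 0, -0.17, 0, 0, 0]],
  ],
)

```text
clock: 16.47
eef_pos: [500.0, -184.0, 115.2]
tcp_rot: [-3.139, 0.005, 0.054]
contact_force: [1.1, -0.3, 1.0]
opening: -0.001
```

>>> carry_out(
  increments=[
    [[0, 0, -0.1, 0, 0, 0], [0, 0, -0.15, 0, 0, 0], [0, 0, -0.15, 0, 0, 0], [0, 0, -0.15, 0, 0, 0]],
  ],
  hand=0,
)

```text
clock: 16.8
eef_pos: [503.3, -185.0, 177.9]
tcp_rot: [3.14, -0.003, 0.055]
contact_force: [-0.6, -0.6, -0.2]
opening: 0.566
```

```bash
python3 -c "
from h import *
goto(542,-32,130,0)
f=optics.grab_frame('wrist'); save(f,'w10.png')
for n in ('scene','side','wrist'):
  optics.grab_frame(n)
  print([(np.round(d['point'],1),round(d['confidence'],2)) for d in nets.tip_of('stamp_a',n)])
"
```

```text
inc [0.1172, -0.3767, 0.1196] [0.0011, -0.0029, 0.0522] dist 164.9 rows>= 4 pos [ 503.3 -185.   177.9] yaw 0.055 F [-0.6 -0.6 -0.2] t 16.8 open 0.57
[(array([348. , -59. ,   3.8]), 0.92), (array([628. , -11. ,  -3.7]), 0.84), (array([542.8, -33.7,  -2.3]), 0.79), (array([ 543.4, -180.6,    8.2]), 0.79), (array([676.8, -74.6,  -2.7]), 0.66)]
[(array([543.4, -28.6,   0.9]), 0.94), (array([627.1,  -7.9,  -1.7]), 0.77), (array([ 542.6, -185.2,    6. ]), 0.67), (array([677.8, -75.1,   5. ]), 0.61), (array([349.6, -63.3,  -1.9]), 0.59)]
[(array([ 545.9, -183.4,    2. ]), 0.7), (array([ 6.295e+02, -7.700e+00,  3.000e-01]), 0.69)]
```

View pics/w10.png

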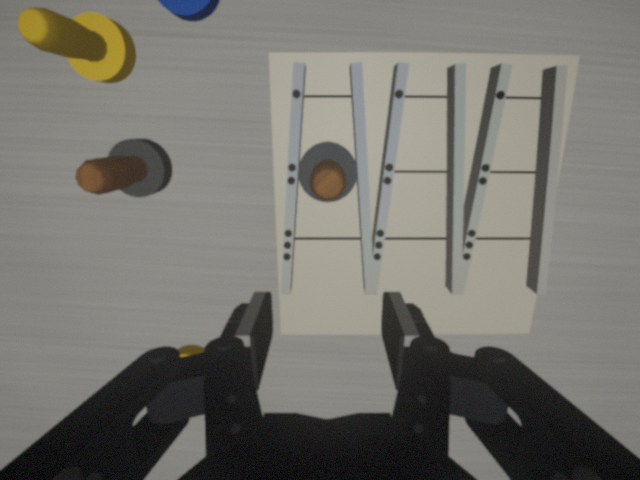

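>>> carry_out(
  increments=[
    [[0.0292, -0.094, 0.02, 0, 0, 0.0522], [0.0584, -0.188, 0.05, 0, 0, 0.0522], [0.0876, -0.282, 0.08, 0, 0, 0.0522], [0.117, -0.367, 0.11, 0, 0, 0.0522], [0.1172, -0.3767, 0.12, 0, 0, 0.0522]],
  ],
)

```text
clock: 17.57
eef_pos: [542.0, -27.2, 126.8]
tcp_rot: [-3.14, 0.001, 0.003]
contact_force: [-0.8, 0.4, 0.1]
opening: 0.996
```

>>> carry_out(
  increments=[
    [[0, 0, 0, 0, 0, 0], [0, 0, 0, 0, 0, 0], [0, 0, 0, 0, 0, 0], [0, 0, 0, 0, 0, 0]],
  ],
)

```text
clock: 17.9
eef_pos: [541.6, -32.9, 129.1]
tcp_rot: [3.141, -0.001, -0.001]
contact_force: [-0.8, 0.3, -0.6]
opening: 0.997
```

```bash
python3 -c "
from h import *
goto(542,-32,54,0)
f=optics.grab_frame('side')
print([(np.round(d['point'],1),round(d['confidence'],2)) for d in nets.tip_of('stamp_a','side')])
"
```

```text
inc [0.0009, -0.0024, 0.1878] [0.0002, -0.0005, -0.0013] dist 75.1 rows>= 2 pos [541.6 -32.9 129.1] yaw -0.001 F [-0.8  0.3 -0.6] t 17.9 open 1.0
[(array([677.3, -75.8,   1.2]), 0.83), (array([ 3.517e+02, -6.240e+01, -1.000e-01]), 0.76), (array([ 6.254e+02, -9.000e+00,  6.000e-01]), 0.6), (array([542.5, -31.4,   1.9]), 0.59), (array([ 547.5, -184.1,    7.3]), 0.5), (array([ 5.290e+02, -2.586e+02,  2.000e-01]), 0.2)]
```

>>> carry_out(
  increments=[
    [[0.001, -0.002, 0.07, 0, 0, 0], [0.001, -0.002, 0.13, 0, 0, 0], [0.001, -0.002, 0.17, 0, 0, 0], [0.001, -0.002, 0.188, 0, 0, 0], [0.001, -0.002, 0.188, 0, 0, 0]],
  ],
)

```text
clock: 18.42
eef_pos: [541.0, -31.4, 52.3]
tcp_rot: [-3.141, 0.002, -0.001]
contact_force: [-0.7, 0.2, -0.4]
opening: 1.002
```

>>> carry_out(
  increments=[
    [[0, 0, 0, 0, 0, 0], [0, 0, 0, 0, 0, 0], [0, 0, 0, 0, 0, 0], [0, 0, 0, 0, 0, 0], [0, 0, 0, 0, 0, 0]],
  ],
  hand=1,
)

```text
clock: 18.83
eef_pos: [542.4, -30.9, 54.2]
tcp_rot: [3.142, -0.001, 0.0]
contact_force: [0.7, -0.1, 0.3]
opening: 0.302
```

>>> carry_out(
  increments=[
    [[0, 0, 0, 0, 0, 0], [0, 0, 0, 0, 0, 0], [0, 0, 0, 0, 0, 0], [0, 0, -0.05, 0, 0, 0]],
  ],
)

```text
clock: 19.17
eef_pos: [540.0, -30.8, 71.5]
tcp_rot: [-3.141, 0.005, 0.0]
contact_force: [-0.9, 0.4, -1.6]
opening: 0.265
```

>>> carry_out(
  increments=[
    [[0, 0, -0.05, 0, 0, 0], [0, 0, -0.1, 0, 0, 0], [0, 0, -0.1, 0, 0, 0], [0, 0, -0.1, 0, 0, 0]],
  ],
)

```text
clock: 19.5
eef_pos: [542.7, -30.9, 114.5]
tcp_rot: [3.141, -0.002, 0.0]
contact_force: [-0.8, -0.5, -1.3]
opening: 0.271
```

```bash
python3 -c "
from h import *
x,y=-70,0
c,s_=.9985,.0548
T=lambda x,y:(528.1+c*x-s_*y,-257.05+s_*x+c*y)
print(T(-70,0),T(-70,-74))
goto(*T(-70,-74),115,0.0548)
"
```

```text
(458.20500000000004, -260.886) (462.26020000000005, -334.77500000000003)
inc [-0.2012, 0.7597, -0.0018] [0.0002, -0.0023, -0.0521] dist 314.4 rows>= 8 pos [542.7 -30.9 114.5] yaw 0.0 F [-0.8 -0.5 -1.3] t 19.5 open 0.27
```

>>> carry_out(
  increments=[
    [[-0.09, 0.02, 0, 0, 0, -0.052], [-0.18, 0.05, 0, 0, 0, -0.052], [-0.2012, 0.15, 0, 0, 0, -0.0521], [-0.2012, 0.25, 0, 0, 0, -0.0521], [-0.2012, 0.35, 0, 0, 0, -0.0521]],
  ],
)

```text
clock: 19.92
eef_pos: [459.7, -171.5, 112.5]
tcp_rot: [-3.141, 0.002, 0.056]
contact_force: [1.8, 1.1, -0.9]
opening: 0.265
```

```bash
python3 -c "
from h import *
goto(462.3,-334.8,115,0.0548)
"
```

```text
inc [-0.0165, 0.4078, -0.0065] [-0.0008, 0.0017, 0.0014] dist 163.3 rows>= 4 pos [ 459.7 -171.5  112.5] yaw 0.056 F [ 1.8  1.1 -0.9] t 19.92 open 0.27
```

>>> carry_out(
  increments=[
    [[-0.005, 0.095, -0.006, 0, 0, 0], [-0.01, 0.19, -0.006, 0, 0, 0], [-0.0165, 0.285, -0.006, 0, 0, 0], [-0.0165, 0.37, -0.006, 0, 0, 0], [-0.0165, 0.4, -0.006, 0, 0, 0]],
  ],
)

```text
clock: 20.33
eef_pos: [463.3, -335.1, 114.8]
tcp_rot: [3.141, -0.0, 0.053]
contact_force: [-0.3, 0.5, -1.7]
opening: 0.27
```

>>> carry_out(
  increments=[
    [[0, 0, 0, 0, 0, 0], [0, 0, 0, 0, 0, 0], [0, 0, 0, 0, 0, 0], [0, 0, 0, 0, 0, 0]],
  ],
)

```text
clock: 20.67
eef_pos: [463.3, -329.3, 115.4]
tcp_rot: [-3.14, 0.001, 0.056]
contact_force: [0.1, 0.3, -1.1]
opening: 0.266
```

```bash
python3 -c "
from h import *
goto(462.3,-334.8,61,0.0548)
f=optics.grab_frame('wrist'); save(f,'w11.png')
"
```

```text
inc [-0.0031, 0.0138, 0.1359] [-0.0012, 0.0011, 0.0011] dist 54.7 rows>= 2 pos [ 463.3 -329.3  115.4] yaw 0.056 F [ 0.1  0.3 -1.1] t 20.67 open 0.27
```

View pics/w11.png

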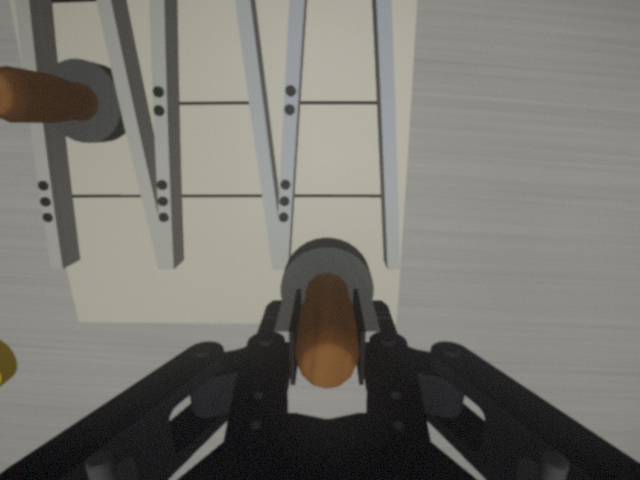

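>>> carry_out(
  increments=[
    [[-0.003, 0.0138, 0.05, 0, 0, 0], [-0.003, 0.0138, 0.09, 0, 0, 0], [-0.003, 0.0138, 0.12, 0, 0, 0], [-0.003, 0.0138, 0.131, 0, 0, 0], [-0.003, 0.0138, 0.136, 0, 0, 0]],
  ],
)

```text
clock: 21.13
eef_pos: [462.4, -335.6, 60.7]
tcp_rot: [-3.14, 0.001, 0.055]
contact_force: [-0.6, 0.0, -0.5]
opening: 0.269
```

>>> carry_out(
  increments=[
    [[0, 0, 0, 0, 0, 0], [0, 0, 0, 0, 0, 0], [0, 0, 0.002, 0, 0, 0]],
  ],
)

```text
clock: 21.38
eef_pos: [463.3, -336.9, 61.6]
tcp_rot: [3.141, -0.001, 0.055]
contact_force: [-0.8, -0.3, -1.5]
opening: 0.268
```

>>> carry_out(
  increments=[
    [[0, 0, 0.001, 0, 0, 0], [0, 0, 0.002, 0, 0, 0], [0, 0, 0.002, 0, 0, 0]],
  ],
)

```text
clock: 21.63
eef_pos: [463.0, -336.8, 60.4]
tcp_rot: [3.141, -0.001, 0.055]
contact_force: [-0.2, 0.4, -0.4]
opening: 0.266
```

>>> carry_out(
  increments=[
    [[0, 0, 0.001, 0, 0, 0], [0, 0, 0.001, 0, 0, 0]],
  ],
)

```text
clock: 21.8
eef_pos: [463.0, -336.8, 60.3]
tcp_rot: [3.141, -0.001, 0.055]
contact_force: [-1.8, 1.2, 7.8]
opening: 0.267
```

>>> carry_out(
  increments=[
    [[0, 0, 0, 0, 0, 0], [0, 0, 0, 0, 0, 0], [0, 0, 0, 0, 0, 0], [0, 0, 0, 0, 0, 0]],
  ],
  hand=0.4,
)

```text
clock: 22.13
eef_pos: [462.8, -336.6, 59.4]
tcp_rot: [-3.142, -0.0, 0.055]
contact_force: [-0.3, 0.4, 1.2]
opening: 0.597
```

>>> carry_out(
  increments=[
    [[0, 0, -0.09, 0, 0, 0], [0, 0, -0.17, 0, 0, 0], [-0.04, 0, -0.17, 0, 0, 0], [-0.085, 0, -0.17, 0, 0, 0], [-0.085, 0, -0.17, 0, 0, 0]],
  ],
)

```text
clock: 22.55
eef_pos: [426.4, -338.1, 127.8]
tcp_rot: [-3.141, 0.001, 0.054]
contact_force: [-0.8, -1.0, -1.3]
opening: 0.601
```

>>> carry_out(
  increments=[
    [[0, 0, 0, 0, 0, 0], [0, 0, 0.05, 0, 0, 0], [0, 0, 0.11, 0, 0, 0], [0, 0, 0.16, 0, 0, 0], [0, 0, 0.185, 0, 0, 0]],
  ],
  hand=1,
)

```text
clock: 22.97
eef_pos: [428.5, -337.7, 51.1]
tcp_rot: [-3.14, 0.002, 0.055]
contact_force: [-1.4, 0.1, 0.4]
opening: -0.0
```

>>> carry_out(
  increments=[
    [[0, 0, 0, 0, 0, 0], [0, 0, 0, 0, 0, 0], [0, 0, 0, 0, 0, 0], [0, 0, 0, 0, 0, 0]],
  ],
)

```text
clock: 23.3
eef_pos: [429.6, -339.0, 54.6]
tcp_rot: [3.14, -0.001, 0.055]
contact_force: [0.9, 0.4, 0.5]
opening: -0.001
```

```bash
python3 -c "
from h import *
goto(435,None,49,0.0548)
f=optics.grab_frame('wrist'); save(f,'w12.png')
"
```

```text
inc [0.0133, 0.0007, 0.014] [0.0012, -0.0014, -0.0] dist 7.8 rows>= 1 pos [ 429.6 -339.    54.6] yaw 0.055 F [0.9 0.4 0.5] t 23.3 open -0.0
```

View pics/w12.png

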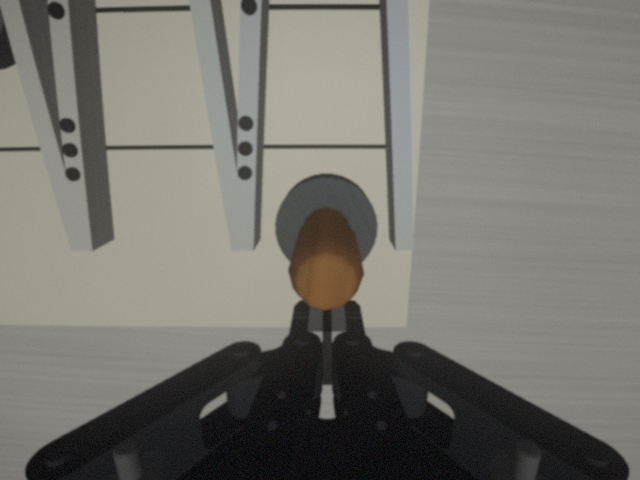

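>>> carry_out(
  increments=[
    [[0.005, -0.004, 0.0135, 0, 0, 0], [0.012, -0.004, 0.0135, 0, 0, 0], [0.02, -0.004, 0.0135, 0, 0, 0], [0.028, -0.004, 0.0135, 0, 0, 0], [0.036, -0.004, 0.0135, 0, 0, 0]],
  ],
)

```text
clock: 23.77
eef_pos: [443.4, -336.1, 48.2]
tcp_rot: [3.142, 0.0, 0.055]
contact_force: [-1.0, 0.3, 0.7]
opening: -0.004
```

>>> carry_out(
  increments=[
    [[0.008, 0, 0, 0, 0, 0], [0.016, 0, 0, 0, 0, 0], [0.024, 0, 0, 0, 0, 0], [0.032, 0, 0, 0, 0, 0], [0.04, 0, 0, 0, 0, 0]],
  ],
)

```text
clock: 24.18
eef_pos: [459.3, -335.1, 48.0]
tcp_rot: [-3.141, 0.0, 0.055]
contact_force: [-1.4, 0.1, 0.1]
opening: -0.006
```

>>> carry_out(
  increments=[
    [[0.008, 0, 0, 0, 0, 0], [0.016, 0, 0, 0, 0, 0], [0.024, 0, 0, 0, 0, 0], [0.032, 0, 0, 0, 0, 0], [0.04, 0, 0, 0, 0, 0]],
  ],
)

```text
clock: 24.6
eef_pos: [475.4, -334.3, 48.1]
tcp_rot: [-3.142, 0.0, 0.055]
contact_force: [-0.7, -0.6, -0.4]
opening: 0.002
```

>>> carry_out(
  increments=[
    [[0.008, 0, 0, 0, 0, 0], [0.016, 0, 0, 0, 0, 0], [0.024, 0, 0, 0, 0, 0], [0.032, 0, 0, 0, 0, 0], [0.04, 0, 0, 0, 0, 0]],
  ],
)

```text
clock: 25.02
eef_pos: [491.3, -333.4, 48.1]
tcp_rot: [-3.142, 0.0, 0.055]
contact_force: [-0.7, 0.1, 0.0]
opening: -0.0
```

```bash
python3 -c "
from h import *
c,s_=.9985,.0548
T=lambda x,y:np.array((528.1+c*x-s_*y,-257.05+s_*x+c*y))
print('stop2-23',T(22-23,-74),T(79-23,-74))
goto(435,None,49,0.0548)
f=optics.grab_frame('wrist'); save(f,'w13.png')
"
```

```text
stop2-23 [ 531.1567 -330.9938] [ 588.0712 -327.8702]
inc [-0.1406, -0.0077, -0.0022] [-0.0, 0.0, -0.0001] dist 56.4 rows>= 2 pos [ 491.3 -333.4   48.1] yaw 0.055 F [-0.7  0.1  0. ] t 25.02 open -0.0
```

View pics/w13.png

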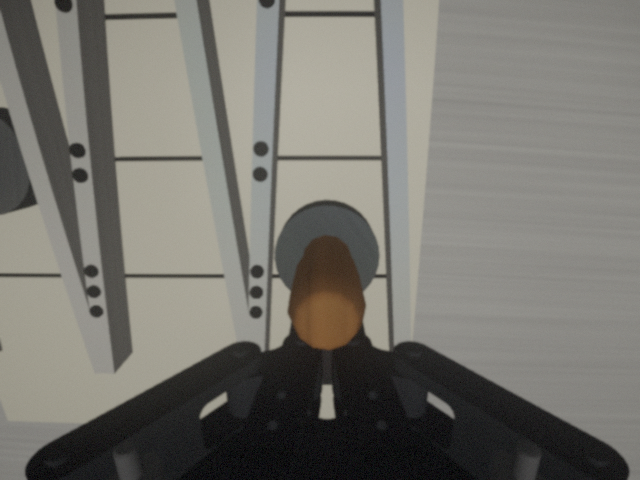

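>>> carry_out(
  increments=[
    [[0.008, 0, 0, 0, 0, 0], [0.016, 0, 0, 0, 0, 0], [0.024, 0, 0, 0, 0, 0], [0.032, 0, 0, 0, 0, 0], [0.04, 0, 0, 0, 0, 0]],
  ],
)

```text
clock: 25.48
eef_pos: [507.3, -332.6, 48.1]
tcp_rot: [3.142, 0.0, 0.055]
contact_force: [-0.9, 0.0, 1.3]
opening: 0.001
```

>>> carry_out(
  increments=[
    [[0.008, 0, 0, 0, 0, 0], [0.016, 0, 0, 0, 0, 0], [0.024, 0, 0, 0, 0, 0], [0.032, 0, 0, 0, 0, 0], [0.04, 0, 0, 0, 0, 0]],
  ],
)

```text
clock: 25.9
eef_pos: [523.2, -331.8, 48.1]
tcp_rot: [3.142, 0.0, 0.055]
contact_force: [-2.2, -1.6, 1.3]
opening: -0.003
```

>>> carry_out(
  increments=[
    [[0.0025, 0, 0, 0, 0, 0], [0.005, 0, 0, 0, 0, 0], [0.0075, 0, 0, 0, 0, 0], [0.01, 0, 0, 0, 0, 0], [0.0125, 0, 0, 0, 0, 0]],
  ],
)

```text
clock: 26.32
eef_pos: [528.0, -331.5, 48.1]
tcp_rot: [3.142, 0.0, 0.055]
contact_force: [-2.4, -1.5, 0.9]
opening: 0.001
```

>>> carry_out(
  increments=[
    [[0.0013, 0, 0, 0, 0, 0], [0.0026, 0, 0, 0, 0, 0], [0.004, 0, 0, 0, 0, 0]],
  ],
)

```text
clock: 26.57
eef_pos: [529.6, -331.4, 48.1]
tcp_rot: [-3.142, 0.0, 0.055]
contact_force: [-1.5, -1.2, -0.0]
opening: 0.001
```

>>> carry_out(
  increments=[
    [[0.0013, 0, 0, 0, 0, 0], [0.0026, 0, 0, 0, 0, 0]],
  ],
)

```text
clock: 26.73
eef_pos: [530.7, -331.2, 48.1]
tcp_rot: [-3.142, 0.0, 0.055]
contact_force: [-1.6, -0.3, -0.6]
opening: -0.0
```

>>> carry_out(
  increments=[
    [[0.0013, 0, 0, 0, 0, 0], [0.0026, 0, 0, 0, 0, 0]],
  ],
)

```text
clock: 26.9
eef_pos: [531.7, -331.2, 48.1]
tcp_rot: [-3.142, 0.0, 0.055]
contact_force: [-2.1, -2.6, -0.3]
opening: -0.001
```

>>> carry_out(
  increments=[
    [[0.0013, 0, 0, 0, 0, 0], [0.0026, 0, 0, 0, 0, 0]],
  ],
)

```text
clock: 27.07
eef_pos: [532.6, -331.2, 48.1]
tcp_rot: [3.142, 0.0, 0.055]
contact_force: [-3.5, -1.1, 1.8]
opening: -0.004
```

>>> carry_out(
  increments=[
    [[0.0011, 0, 0, 0, 0, 0], [0.0022, 0, 0, 0, 0, 0]],
  ],
)

```text
clock: 27.23
eef_pos: [533.1, -331.2, 48.1]
tcp_rot: [-3.142, 0.001, 0.055]
contact_force: [-5.4, -2.5, 2.1]
opening: 0.0
```

>>> carry_out(
  increments=[
    [[0.0008, 0, 0, 0, 0, 0], [0.0016, 0, 0, 0, 0, 0]],
  ],
)

```text
clock: 27.4
eef_pos: [533.4, -331.3, 48.1]
tcp_rot: [-3.141, 0.002, 0.055]
contact_force: [-7.3, -3.7, 4.1]
opening: 0.002
```

>>> carry_out(
  increments=[
    [[-0.004, 0, 0, 0, 0, 0], [-0.008, 0.002, 0, 0, 0, 0], [-0.008, 0.002, 0, 0, 0, 0], [0, 0.002, 0, 0, 0, 0], [0.0006, 0.002, 0, 0, 0, 0]],
  ],
)

```text
clock: 27.82
eef_pos: [534.1, -331.8, 48.1]
tcp_rot: [-3.141, 0.002, 0.055]
contact_force: [-6.0, -1.7, 2.4]
opening: -0.0
```

>>> carry_out(
  increments=[
    [[0.0008, 0, 0, 0, 0, 0], [0.0012, 0, 0, 0, 0, 0]],
  ],
)

```text
clock: 27.98
eef_pos: [534.2, -331.8, 48.1]
tcp_rot: [-3.141, 0.002, 0.055]
contact_force: [-6.7, -1.6, 4.3]
opening: 0.0
```

>>> carry_out(
  increments=[
    [[0.0006, 0, 0, 0, 0, 0], [0.0012, 0, 0, 0, 0, 0]],
  ],
)

```text
clock: 28.15
eef_pos: [534.3, -331.8, 48.1]
tcp_rot: [-3.141, 0.003, 0.055]
contact_force: [-8.4, -1.9, 4.8]
opening: -0.001
```

Back off, rise, and look at both wedged stamps.

>>> carry_out(
  increments=[
    [[-0.01, 0, 0, 0, 0, 0], [-0.04, 0, 0, 0, 0, 0], [-0.06, 0, 0, 0, 0, 0], [-0.06, 0, -0.08, 0, 0, 0], [-0.06, 0, -0.17, 0, 0, 0]],
  ],
)

```text
clock: 28.57
eef_pos: [508.5, -331.8, 114.2]
tcp_rot: [-3.138, 0.005, 0.054]
contact_force: [1.4, -0.8, 0.7]
opening: 0.003
```

>>> carry_out(
  increments=[
    [[0, -0.07, -0.07, 0, 0, 0], [0, -0.14, -0.14, 0, 0, 0], [0, -0.17, -0.2, 0, 0, 0], [0, -0.17, -0.2, 0, 0, 0], [0, -0.17, -0.2, 0, 0, 0]],
  ],
  hand=0.4,
)

```text
clock: 28.98
eef_pos: [508.1, -265.1, 197.6]
tcp_rot: [3.14, -0.003, 0.056]
contact_force: [0.4, -0.5, -0.1]
opening: 0.598
```

```bash
python3 -c "
from h import *
c,s_=.9985,.0548
f=optics.grab_frame('wrist'); save(f,'w14.png')
for n in ('scene','side','wrist'):
  if n!='wrist': optics.grab_frame(n)
  for d in nets.tip_of('stamp_a',n):
    p=d['point']-np.array([528.1,-257.05,0]); print(n,np.round(d['point'],1),'gauge',np.round([c*p[0]+s_*p[1],-s_*p[0]+c*p[1]],1),round(d['confidence'],2))
goto()
"
```

```text
scene [ 556.7 -333.1    4.4] gauge [ 24.4 -77.5] 0.83
scene [675.6 -71.9  -5.1] gauge [157.4 176.8] 0.69
scene [ 542.4 -181.5    6.6] gauge [18.4 74.7] 0.68
scene [631.3 -10.6  -4. ] gauge [116.6 240.4] 0.6
scene [349.7 -61.9   0. ] gauge [-167.4  204.6] 0.56
side [350.  -63.8  -3.1] gauge [-167.2  202.7] 0.85
side [ 553.2 -332.3    9.3] gauge [ 20.9 -76.5] 0.82
side [ 546.3 -184.7    6.6] gauge [22.1 71.2] 0.82
side [630.  -10.3   0. ] gauge [115.3 240.8] 0.75
side [676.3 -78.4   5.1] gauge [157.8 170.3] 0.71
wrist [ 555.9 -331.9    5.4] gauge [ 23.7 -76.3] 0.91
wrist [629.3  -9.5   4.8] gauge [114.6 241.6] 0.84
wrist [349.8 -66.   -1.9] gauge [-167.6  200.5] 0.81
wrist [ 544.7 -183.     1. ] gauge [20.6 73. ] 0.65
inc [0.0, 0.0, 0.0] [0.0, 0.0, 0.0] dist 0.0 rows>= 0 pos [ 507.1 -265.5  194.8] yaw 0.054 F [-0.1  0.7  1.1] t 29.28 open 0.6
```

View pics/w14.png

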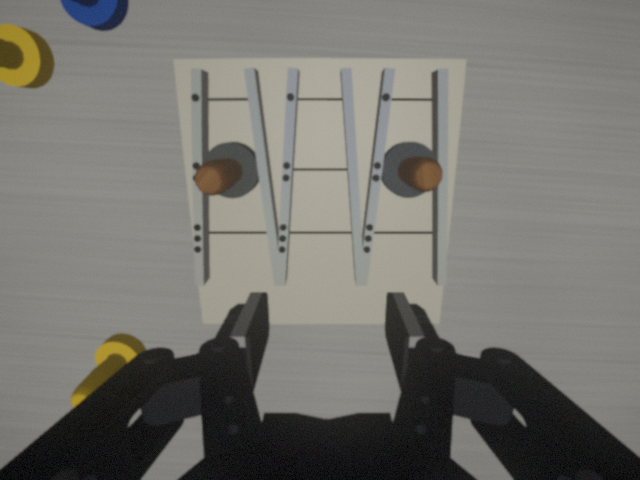

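```bash
python3 -c "
from h import *
goto(546,-182,125,0.0548)
"
```

```text
inc [0.1087, -0.203, 0.1745] [-0.001, 0.0017, -0.0008] dist 115.6 rows>= 3 pos [ 507.1 -265.5  194.8] yaw 0.054 F [-0.1  0.7  1.1] t 29.28 open 0.6
```

>>> carry_out(
  increments=[
    [[0.036, -0.068, 0.05, 0, 0, 0], [0.072, -0.136, 0.1, 0, 0, 0], [0.1087, -0.203, 0.15, 0, 0, 0], [0.1087, -0.203, 0.1745, 0, 0, 0], [0.1087, -0.203, 0.1745, 0, 0, 0]],
  ],
)

```text
clock: 29.7
eef_pos: [545.4, -180.3, 123.2]
tcp_rot: [-3.14, 0.005, 0.057]
contact_force: [-0.6, -0.1, 0.5]
opening: 0.601
```

>>> carry_out(
  increments=[
    [[0, 0, 0, 0, 0, 0], [0, 0, 0, 0, 0, 0], [0, 0, 0, 0, 0, 0], [0, 0, 0, 0, 0, 0], [0, 0, 0, 0, 0, 0]],
  ],
)

```text
clock: 30.12
eef_pos: [546.9, -182.6, 127.1]
tcp_rot: [3.141, -0.001, 0.054]
contact_force: [0.1, -0.1, 0.1]
opening: 0.597
```

```bash
python3 -c "
from h import *
goto(546,-182,60,0.0548)
f=optics.grab_frame('wrist'); save(f,'w15.png')
"
```

```text
inc [-0.0024, -0.0016, 0.1677] [0.0005, -0.0012, -0.0011] dist 67.1 rows>= 2 pos [ 546.9 -182.6  127.1] yaw 0.054 F [ 0.1 -0.1  0.1] t 30.12 open 0.6
```

View pics/w15.png

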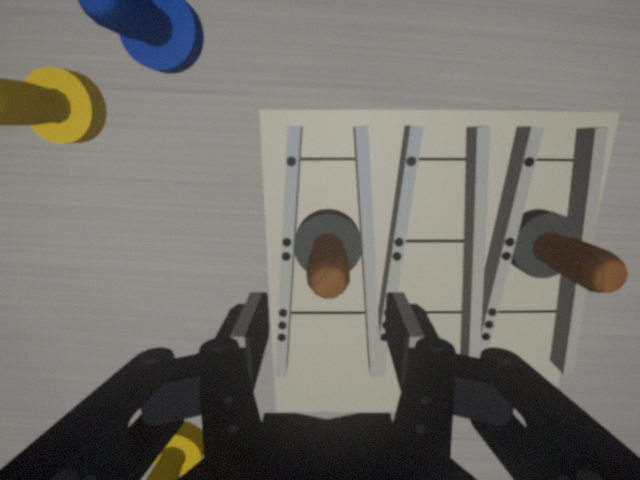

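>>> carry_out(
  increments=[
    [[0, -0.0016, 0.06, 0, 0, 0], [0, -0.0016, 0.12, 0, 0, 0], [0, -0.0016, 0.155, 0, 0, 0], [0, -0.0016, 0.1677, 0, 0, 0], [0, -0.0016, 0.1677, 0, 0, 0]],
  ],
)

```text
clock: 30.58
eef_pos: [545.9, -181.1, 58.3]
tcp_rot: [-3.141, 0.002, 0.054]
contact_force: [0.1, 0.3, -0.2]
opening: 0.598
```

>>> carry_out(
  increments=[
    [[0, 0, 0, 0, 0, 0], [0, 0, 0, 0, 0, 0], [0, 0, 0, 0, 0, 0], [0, 0, 0, 0, 0, 0], [0, 0, 0, 0, 0, 0]],
  ],
  hand=1,
  squeeze=60,
)

```text
clock: 31.0
eef_pos: [547.9, -182.6, 60.8]
tcp_rot: [3.139, -0.003, 0.055]
contact_force: [-0.5, -5.9, 1.2]
opening: 0.263
```

>>> carry_out(
  increments=[
    [[0, 0, 0, 0, 0, 0], [0, 0, 0, 0, 0, 0], [0, 0, -0.01, 0, 0, 0], [0, 0, -0.03, 0, 0, 0], [0, 0, -0.06, 0, 0, 0]],
  ],
)

```text
clock: 31.42
eef_pos: [546.4, -181.9, 83.5]
tcp_rot: [3.141, 0.0, 0.055]
contact_force: [-0.8, -0.5, -1.5]
opening: 0.267
```

>>> carry_out(
  increments=[
    [[0, 0, -0.05, 0, 0, 0], [0, 0, -0.12, 0, 0, 0], [0, 0, -0.2, 0, 0, 0], [0, 0, -0.24, 0, 0, 0], [0, 0, -0.24, 0, 0, 0]],
  ],
)

```text
clock: 31.83
eef_pos: [549.2, -181.9, 184.3]
tcp_rot: [3.139, -0.008, 0.055]
contact_force: [1.1, 0.8, -1.4]
opening: 0.261
```

```bash
python3 -c "
from h import *
goto(436.6,292.2,180,2.405)
"
```

```text
inc [-0.2165, -1.1989, 0.0057] [0.0099, -0.0003, -2.2444] dist 487.3 rows>= 19 pos [ 549.2 -181.9  184.3] yaw 0.055 F [ 1.1  0.8 -1.4] t 31.83 open 0.26
```

>>> carry_out(
  increments=[
    [[-0.04, -0.08, -0.01, 0, 0, -0.11], [-0.08, -0.16, -0.02, 0, 0, -0.22], [-0.12, -0.24, -0.03, 0, 0, -0.33], [-0.17, -0.32, -0.04, 0, 0, -0.44], [-0.22, -0.4, -0.04, 0, 0, -0.55]],
  ],
)

```text
clock: 32.25
eef_pos: [448.9, -25.1, 195.2]
tcp_rot: [3.141, -0.0, 0.636]
contact_force: [0.6, 0.9, -1.6]
opening: 0.269
```

```bash
python3 -c "
from h import *
goto(400,200,200,2.405)
"
```

```text
inc [0.2357, -0.5254, -0.0119] [0.0005, -0.0002, -1.6895] dist 230.4 rows>= 15 pos [448.9 -25.1 195.2] yaw 0.636 F [ 0.6  0.9 -1.6] t 32.25 open 0.27
```

>>> carry_out(
  increments=[
    [[0.04, -0.08, -0.01, 0, 0, -0.11], [0.08, -0.16, -0.02, 0, 0, -0.22], [0.11, -0.24, -0.02, 0, 0, -0.33], [0.14, -0.3, -0.02, 0, 0, -0.44], [0.16, -0.36, -0.02, 0, 0, -0.55]],
  ],
)

```text
clock: 32.67
eef_pos: [416.2, 129.5, 203.0]
tcp_rot: [3.141, -0.0, 1.213]
contact_force: [-0.1, 0.2, -1.0]
opening: 0.27
```

```bash
python3 -c "
from h import *
goto(400,280,200,2.405)
"
```

```text
inc [0.3381, -0.1697, 0.0077] [0.0005, -0.0002, -1.1383] dist 151.4 rows>= 10 pos [416.2 129.5 203. ] yaw 1.213 F [-0.1  0.2 -1. ] t 32.67 open 0.27
```

>>> carry_out(
  increments=[
    [[0.04, -0.02, 0, 0, 0, -0.11], [0.08, -0.04, 0, 0, 0, -0.22], [0.12, -0.06, 0, 0, 0, -0.33], [0.17, -0.08, 0, 0, 0, -0.44], [0.22, -0.1, 0, 0, 0, -0.55]],
  ],
)

```text
clock: 33.08
eef_pos: [410.1, 225.0, 202.7]
tcp_rot: [-3.141, 0.0, 1.788]
contact_force: [0.3, -0.3, -2.4]
opening: 0.263
```

```bash
python3 -c "
from h import *
goto(436.6,292.2,200,2.405)
"
```

```text
inc [0.1497, 0.1009, 0.0066] [-0.0007, -0.0, -0.589] dist 72.3 rows>= 5 pos [410.1 225.  202.7] yaw 1.788 F [ 0.3 -0.3 -2.4] t 33.08 open 0.26
```

>>> carry_out(
  increments=[
    [[0.035, 0.02, 0, 0, 0, -0.118], [0.07, 0.04, 0, 0, 0, -0.236], [0.1, 0.06, 0, 0, 0, -0.354], [0.13, 0.085, 0, 0, 0, -0.472], [0.1497, 0.1009, 0, 0, 0, -0.588]],
  ],
)

```text
clock: 33.5
eef_pos: [437.8, 292.5, 202.6]
tcp_rot: [-3.142, -0.0, 2.405]
contact_force: [-0.2, -0.6, -2.0]
opening: 0.265
```

>>> carry_out(
  increments=[
    [[0, 0, 0, 0, 0, 0], [0, 0, 0, 0, 0, 0], [0, 0, 0, 0, 0, 0], [0, 0, 0, 0, 0, 0]],
  ],
)

```text
clock: 33.83
eef_pos: [437.1, 290.5, 202.9]
tcp_rot: [-3.141, -0.0, 2.395]
contact_force: [1.0, -1.0, -1.6]
opening: 0.269
```

```bash
python3 -c "
from h import *
goto(436.6,292.2,74,2.405)
for n in ('wrist','scene','side'):
  f=optics.grab_frame(n); save(f,n+'16.png')
  for t in ('pin0','bay1','stand'):
    print(n,t,[(np.round(d['point'],1),round(d['confidence'],2)) for d in nets.tip_of(t,n)])
"
```

```text
inc [0.0038, 0.0024, 0.3224] [-0.0009, -0.0002, -0.0094] dist 129.0 rows>= 4 pos [437.1 290.5 202.9] yaw 2.395 F [ 1.  -1.  -1.6] t 33.83 open 0.27
wrist pin0 [(array([543. , 407.2,  83.7]), 0.93), (array([376.1, 219.4,  78.3]), 0.59)]
wrist bay1 [(array([457. , 314.8,  20. ]), 0.67)]
wrist stand [(array([516.7, 263.1,  -1. ]), 0.77)]
scene pin0 [(array([546.5, 403.2,  83.8]), 0.93), (array([378.4, 214.8,  87.4]), 0.85)]
scene bay1 [(array([455.7, 311.2,  20.7]), 0.58)]
scene stand [(array([512.9, 257.7,   2.6]), 0.69)]
side pin0 [(array([544.6, 403.5,  85.1]), 0.83), (array([379.7, 221.1,  86.5]), 0.8), (array([521.4, 263.1,   1. ]), 0.28)]
side bay1 [(array([456.3, 314.9,  18.5]), 0.87), (array([588. , 287.7,  20.7]), 0.84), (array([ 557.1, -328.5,    8.1]), 0.49)]
side stand [(array([518.1, 261.8,   1.2]), 0.72), (array([ 550.7, -259.1,    3. ]), 0.61), (array([456.2, 318.6,  18.2]), 0.42)]
```

View pics/wrist16.png

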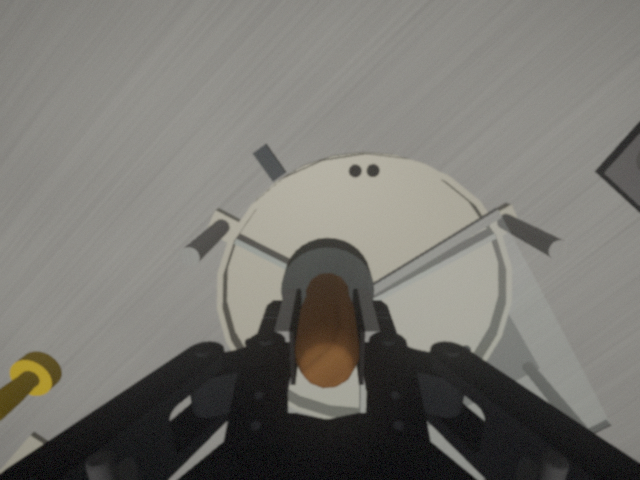

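View pics/side16.png

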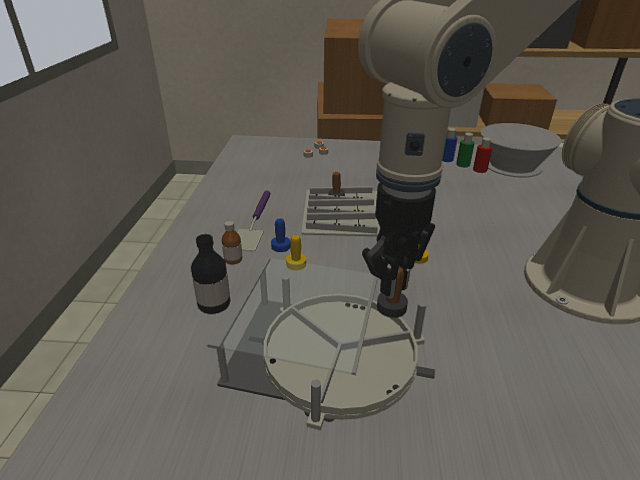

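```bash
python3 -c "
from h import *
f=optics.grab_frame('scene')
Z=lambda p:(p[0]/2.9+325,p[1]/2.9+240)
for n,p,z in (('roof fl',(332,25),106),('roof fr',(580,365),106),('roof b1',(10,187),106),('roof b2',(235,583),106),('block',(546,160),20),('post1',(36,262),50),('post2',(205,555),50)):
  print(n,np.round(px2plane(f,*Z(p),z),1))
for p in ((545,266),(549,290),(244,114),(264,105),(284,97),(264,425)): print('dot',np.round(px2plane(f,*Z(p),20),1))
w=optics.grab_frame('wrist')
for p in ((355,171),(373,171),(268,162)): print('w',np.round(px2plane(w,*p,20),1))
"
```

```text
roof fl [460.4 153.9 106. ]
roof fr [494.9 387.3 106. ]
roof b1 [680.  121.3 106. ]
roof b2 [715.3 355.5 106. ]
block [368.1 288.6  20. ]
post1 [682.3 151.1  50. ]
post2 [708.2 336.2  50. ]
dot [422.5 337.1  20. ]
dot [432.  349.3  20. ]
dot [505.8 145.1  20. ]
dot [490.9 148.1  20. ]
dot [476.2 151.7  20. ]
dot [628.5 302.1  20. ]
w [421.5 338.4  20. ]
w [431.8 349.6  20. ]
w [366.4 289.5  20. ]
```

```bash
python3 -c "
from h import *
goto(420,70,120)
"
```

```text
inc [-0.3419, -0.4374, 0.2081] [0.0, 0.0, 0.0] dist 237.1 rows>= 6 pos [437.7 291.4 203.2] yaw 2.398 F [ 0.4 -0.2 -1.4] t 34.53 open 0.27
```

>>> carry_out(
  increments=[
    [[-0.06, -0.078, 0, 0, 0, 0], [-0.12, -0.156, 0, 0, 0, 0], [-0.18, -0.23, 0, 0, 0, 0], [-0.24, -0.307, 0, 0, 0, 0], [-0.3, -0.384, 0.02, 0, 0, 0]],
  ],
)

```text
clock: 34.95
eef_pos: [422.6, 95.8, 196.3]
tcp_rot: [3.139, 0.002, 2.399]
contact_force: [2.3, -0.5, -1.9]
opening: 0.266
```

```bash
python3 -c "
from h import *
goto(410,65,56)
"
```

```text
inc [-0.0284, -0.0787, 0.3507] [0.0, 0.0, 0.0] dist 144.2 rows>= 4 pos [422.6  95.8 196.3] yaw 2.399 F [ 2.3 -0.5 -1.9] t 34.95 open 0.27
```

>>> carry_out(
  increments=[
    [[-0.0284, -0.0787, 0.07, 0, 0, 0], [-0.0284, -0.0787, 0.16, 0, 0, 0], [-0.0284, -0.0787, 0.25, 0, 0, 0], [-0.0284, -0.0787, 0.33, 0, 0, 0], [-0.0284, -0.0787, 0.345, 0, 0, 0]],
  ],
)

```text
clock: 35.37
eef_pos: [406.8, 65.5, 54.2]
tcp_rot: [-3.137, -0.004, 2.398]
contact_force: [-18.1, -6.5, 92.6]
opening: 0.263
```

>>> carry_out(
  increments=[
    [[0, 0, 0, 0, 0, 0], [0, 0, 0, 0, 0, 0], [0, 0, 0, 0, 0, 0]],
  ],
)

```text
clock: 35.62
eef_pos: [409.8, 66.4, 57.9]
tcp_rot: [3.141, 0.001, 2.399]
contact_force: [-0.3, -0.7, -0.9]
opening: 0.27
```

```bash
python3 -c "
from h import *
goto(410,65,55)
f=optics.grab_frame('side'); save(f,'side17.png')
"
```

```text
inc [-0.0026, -0.0023, 0.0073] [0.0, 0.0, 0.0] dist 3.3 rows>= 1 pos [409.8  66.4  57.9] yaw 2.399 F [-0.3 -0.7 -0.9] t 35.62 open 0.27
```

View pics/side17.png

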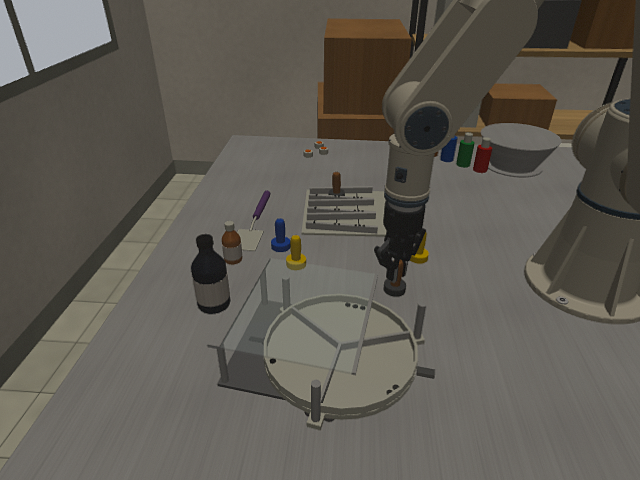

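>>> carry_out(
  increments=[
    [[0, 0, 0.002, 0, 0, 0], [0, 0, 0.004, 0, 0, 0], [0, 0, 0.006, 0, 0, 0], [0, 0, 0.006, 0, 0, 0]],
  ],
)

```text
clock: 36.0
eef_pos: [409.2, 66.2, 54.9]
tcp_rot: [3.141, 0.0, 2.398]
contact_force: [-1.0, -0.1, -2.2]
opening: 0.267
```

>>> carry_out(
  increments=[
    [[0, 0, 0.0015, 0, 0, 0], [0, 0, 0.003, 0, 0, 0], [0, 0, 0.003, 0, 0, 0]],
  ],
)

```text
clock: 36.25
eef_pos: [409.5, 66.2, 54.4]
tcp_rot: [3.141, 0.0, 2.398]
contact_force: [-3.7, -0.5, 17.3]
opening: 0.265
```

>>> carry_out(
  increments=[
    [[0, 0, 0, 0, 0, 0], [0, 0, 0, 0, 0, 0], [0, 0, 0, 0, 0, 0], [0, 0, 0, 0, 0, 0]],
  ],
  hand=0.4,
)

```text
clock: 36.58
eef_pos: [409.2, 66.2, 53.6]
tcp_rot: [3.142, -0.0, 2.398]
contact_force: [0.1, 1.1, 0.5]
opening: 0.603
```

>>> carry_out(
  increments=[
    [[0, 0, -0.05, 0, 0, 0], [0, 0, -0.15, 0, 0, 0], [0, 0, -0.22, 0, 0, 0], [0, 0, -0.25, 0, 0, 0], [0, 0, -0.25, 0, 0, 0]],
  ],
)

```text
clock: 37.0
eef_pos: [411.1, 66.5, 156.4]
tcp_rot: [3.137, 0.003, 2.398]
contact_force: [0.8, 0.2, -0.1]
opening: 0.599
```

```bash
python3 -c "
from h import *
goto(379,219.5,150,2.72)
f=optics.grab_frame('side'); save(f,'side18.png')
print([(np.round(d['point'],1),round(d['confidence'],2)) for d in nets.tip_of('stamp_a','side')])
"
```

```text
inc [0.3179, 0.2273, 0.0158] [0.0035, 0.0038, -0.3072] dist 156.5 rows>= 4 pos [411.1  66.5 156.4] yaw 2.398 F [ 0.8  0.2 -0.1] t 37.0 open 0.6
[(array([677.8, -76.8,   3.5]), 0.86), (array([ 558. , -332.2,    8.8]), 0.73), (array([ 4.094e+02,  6.610e+01, -4.000e-01]), 0.7), (array([631.1, -12.6,   0.7]), 0.65), (array([352.7, -65.2,   0.5]), 0.6)]
```

View pics/side18.png

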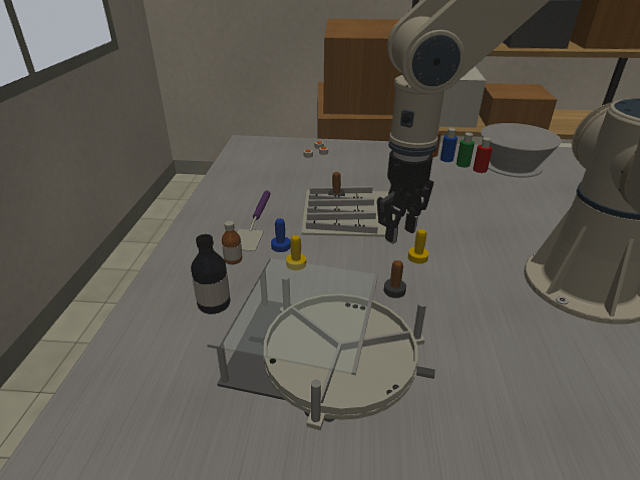

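>>> carry_out(
  increments=[
    [[0.07, 0.05, 0, 0, 0, -0.11], [0.14, 0.1, 0, 0, 0, -0.22], [0.21, 0.15, 0.01, 0, 0, -0.33], [0.28, 0.2, 0.0158, 0, 0, -0.44], [0.318, 0.2273, 0.0158, 0, 0, -0.55]],
  ],
)

```text
clock: 37.52
eef_pos: [375.4, 221.2, 145.5]
tcp_rot: [-3.14, -0.002, 2.981]
contact_force: [0.1, 0.1, 0.8]
opening: 0.603
```

>>> carry_out(
  increments=[
    [[0, 0, 0, 0, 0, 0], [0, 0, 0, 0, 0, 0], [0, 0, 0, 0, 0, 0], [0, 0, 0, 0, 0, 0]],
  ],
)

```text
clock: 37.85
eef_pos: [376.7, 218.2, 146.6]
tcp_rot: [-3.14, -0.001, 2.972]
contact_force: [0.2, -0.3, 0.2]
opening: 0.6
```

```bash
python3 -c "
from h import *
goto(379,219,88,2.99)
f=optics.grab_frame('wrist'); save(f,'w19.png')
print([(np.round(d['point'],1),round(d['confidence'],2)) for d in nets.tip_of('pin0','wrist')])
"
```

```text
inc [-0.0055, 0.0031, 0.1465] [-0.0011, -0.0011, -0.0172] dist 58.7 rows>= 2 pos [376.7 218.2 146.6] yaw 2.972 F [ 0.2 -0.3  0.2] t 37.85 open 0.6
[(array([542.8, 407.3,  87.6]), 0.81), (array([379.2, 218.2,  80.6]), 0.81)]
```

View pics/w19.png

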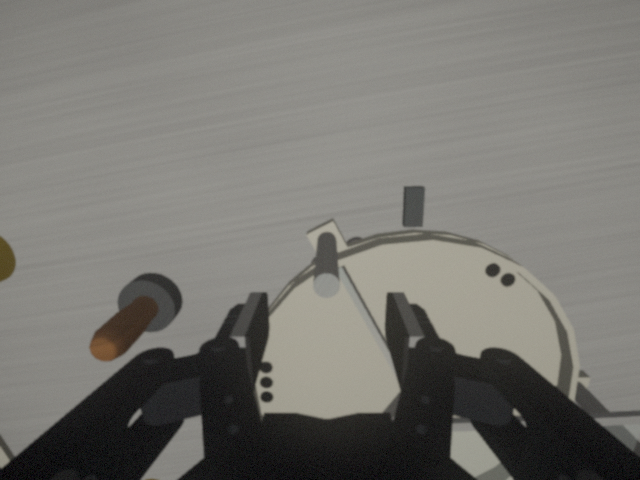

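>>> carry_out(
  increments=[
    [[-0.0055, 0.003, 0.04, 0, 0, -0.015], [-0.0055, 0.003, 0.08, 0, 0, -0.015], [-0.0055, 0.003, 0.115, 0, 0, -0.015], [-0.0055, 0.003, 0.138, 0, 0, -0.015], [-0.0055, 0.003, 0.1465, 0, 0, -0.015]],
  ],
)

```text
clock: 38.37
eef_pos: [378.9, 219.1, 87.6]
tcp_rot: [-3.14, -0.002, 2.989]
contact_force: [-0.0, -0.2, -0.1]
opening: 0.604
```

>>> carry_out(
  increments=[
    [[0, 0, 0, 0, 0, 0], [0, 0, 0, 0, 0, 0], [0, 0, 0, 0, 0, 0], [0, 0, 0, 0, 0, 0], [0, 0, 0, 0, 0, 0]],
  ],
  hand=1,
  squeeze=30,
)

```text
clock: 38.78
eef_pos: [379.7, 220.2, 89.3]
tcp_rot: [3.141, 0.001, 2.99]
contact_force: [-1.6, -0.7, 5.1]
opening: 0.151
```

>>> carry_out(
  increments=[
    [[0, 0, 0, 0, 0, 0], [0, 0, 0, 0, 0, 0], [0, 0, 0, 0, 0, 0], [0, 0, 0, 0, 0, 0]],
  ],
)

```text
clock: 39.12
eef_pos: [379.7, 220.3, 89.3]
tcp_rot: [3.141, 0.001, 2.99]
contact_force: [-1.5, -0.9, 7.6]
opening: 0.155
```

```bash
cat > arc.py <<'E'
from h import *
import sys
# from current pose: rows leading pin along arc about axis by given degrees steps
ax=np.array([517.,263.5]); 
def arc(degs):
    s=sense(); p=s['eef_pos']; R=Ro.from_euler('xyz',s['tcp_rot']).as_matrix(); v=p[:2]-ax
    rr=np.hypot(*v); print('r',round(rr,1),'ang world',round(np.degrees(np.arctan2(v[1],v[0])),1),'pos',np.round(p,1),'F',np.round(s['contact_force'],1),'open',round(s['opening'],3),'t',round(s['clock'],2))
    for d in degs:
        a=np.radians(d); q=np.array([v[0]*np.cos(a)-v[1]*np.sin(a),v[0]*np.sin(a)+v[1]*np.cos(a)])
        q=q*(1+(145/rr-1)*d/degs[-1])
        inc=R.T@np.append(q+ax-p[:2],0)/400; print(d,np.round(inc,4).tolist())
arc([float(x) for x in sys.argv[1:]])
E
python3 arc.py 2 5 9 13 17
```

```text
r 143.9 ang world -162.5 pos [379.7 220.3  89.3] F [-1.5 -0.9  7.6] open 0.155 t 39.12
2.0 [-0.0055, -0.0113, -0.0]
5.0 [-0.0144, -0.0279, -0.0]
9.0 [-0.0276, -0.0494, -0.0]
13.0 [-0.0424, -0.0699, -0.0]
17.0 [-0.0586, -0.0893, -0.0]
```

>>> carry_out(
  increments=[
    [[-0.0055, -0.0113, 0, 0, 0, 0], [-0.0144, -0.0279, 0, 0, 0, 0], [-0.0276, -0.0494, 0, 0, 0, 0], [-0.0424, -0.0699, 0, 0, 0, 0], [-0.0586, -0.0893, 0, 0, 0, 0]],
  ],
)

```text
clock: 39.53
eef_pos: [397.5, 180.8, 89.2]
tcp_rot: [3.141, 0.0, 2.991]
contact_force: [-3.2, -1.3, 8.2]
opening: 0.151
```

```bash
python3 arc.py 4 8 12 15 16
```

```text
r 145.3 ang world -145.3 pos [397.5 180.8  89.2] F [-3.2 -1.3  8.2] open 0.151 t 39.53
4.0 [-0.0182, -0.0177, 0.0]
8.0 [-0.0375, -0.0341, 0.0]
12.0 [-0.0579, -0.049, 0.0]
15.0 [-0.0739, -0.0593, 0.0]
16.0 [-0.0793, -0.0625, 0.0]
```

>>> carry_out(
  increments=[
    [[-0.0182, -0.0177, 0, 0, 0, 0], [-0.0375, -0.0341, 0, 0, 0, 0], [-0.0579, -0.049, 0, 0, 0, 0], [-0.0739, -0.0593, 0, 0, 0, 0], [-0.0793, -0.0625, 0, 0, 0, 0]],
  ],
)

```text
clock: 39.95
eef_pos: [425.5, 150.9, 89.1]
tcp_rot: [-3.142, 0.001, 2.99]
contact_force: [-2.8, 0.6, 8.5]
opening: 0.155
```

>>> carry_out(
  increments=[
    [[0, 0, 0, 0, 0, 0], [0, 0, 0, 0, 0, 0], [0, 0, 0, 0, 0, 0]],
  ],
)

```text
clock: 40.2
eef_pos: [425.8, 151.0, 89.1]
tcp_rot: [-3.141, 0.002, 2.99]
contact_force: [1.2, -6.7, 5.4]
opening: 0.152
```

```bash
python3 arc.py 1; python3 -c "
from h import *
f=optics.grab_frame('scene'); save(f,'s20.png')
im=cv2.cvtColor(f['img'],cv2.COLOR_RGB2BGR)
cv2.imwrite('pics/z20.png',cv2.resize(im[240:445,325:560],None,fx=2.9,fy=2.9,interpolation=cv2.INTER_CUBIC))
"
```

```text
r 144.8 ang world -129.0 pos [425.8 151.   89.1] F [ 1.2 -6.7  5.4] open 0.152 t 40.2
1.0 [-0.0053, -0.0035, 0.0]
```

View pics/z20.png

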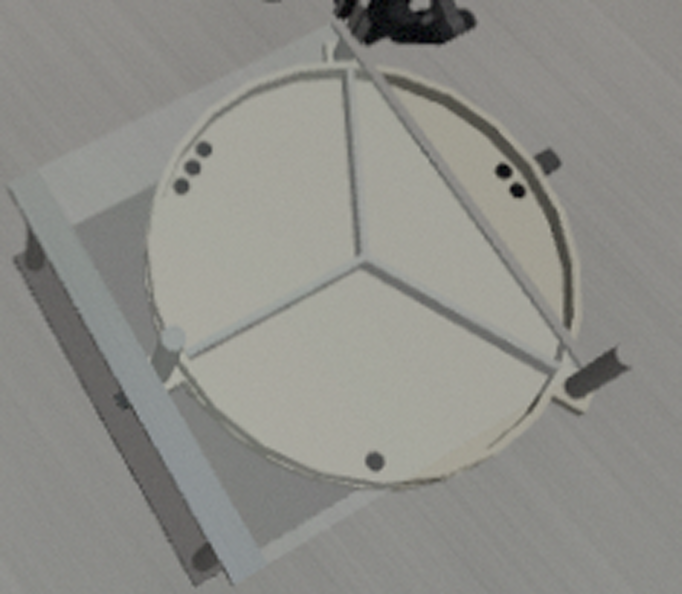

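>>> carry_out(
  increments=[
    [[0, 0, 0, 0, 0, 0], [0, 0, 0, 0, 0, 0], [0, 0, 0, 0, 0, 0], [0, 0, 0, 0, 0, 0]],
  ],
  hand=0.5,
)

```text
clock: 40.58
eef_pos: [424.7, 151.7, 88.6]
tcp_rot: [3.142, -0.0, 2.99]
contact_force: [-0.2, -0.2, -0.2]
opening: 0.5
```

>>> carry_out(
  increments=[
    [[0, 0, -0.05, 0, 0, 0], [0, 0, -0.12, 0, 0, 0], [0, 0, -0.18, 0, 0, 0], [0, 0, -0.2, 0, 0, 0], [0, 0, -0.2, 0, 0, 0]],
  ],
)

```text
clock: 41.0
eef_pos: [426.0, 152.2, 170.5]
tcp_rot: [3.14, 0.004, 2.99]
contact_force: [0.6, 0.9, -0.3]
opening: 0.499
```

```bash
python3 -c "
from h import *
for n in ('scene','side','wrist'):
  f=optics.grab_frame(n)
  for t in ('pin0','bay1','stand','stamp_a'):
    print(n,t,[(np.round(d['point'],1),round(d['confidence'],2)) for d in nets.tip_of(t,n)])
  if n=='scene': f0=f
  save(f,n+'21.png')
im=cv2.cvtColor(f0['img'],cv2.COLOR_RGB2BGR)
cv2.imwrite('pics/z21.png',cv2.resize(im[240:445,325:560],None,fx=2.9,fy=2.9,interpolation=cv2.INTER_CUBIC))
goto(409.5,66.3,110,2.398)
"
```

```text
scene pin0 [(array([463.8, 395.9,  86.1]), 0.69), (array([425.7, 149.5,  88.2]), 0.55), (array([514.7, 259.4,   2.7]), 0.25)]
scene bay1 [(array([440. , 272.7,  19.7]), 0.58), (array([ 553.3, -260.3,    6.2]), 0.29)]
scene stand []
scene stamp_a [(array([630.5,  -9.7,  -2.3]), 0.79), (array([350.7, -62.2,   0.5]), 0.78), (array([ 558.6, -332.3,    4.5]), 0.69), (array([406.8,  68.2,   2.3]), 0.65), (array([674.6, -70.1,  -1.7]), 0.57), (array([ 7.750e+02,  1.416e+02, -1.000e-01]), 0.45)]
side pin0 [(array([426.6, 153. ,  85.2]), 0.88), (array([461.3, 398.1,  84.8]), 0.58)]
side bay1 [(array([436.5, 275.6,  16.1]), 0.97), (array([565. , 324.2,  17.4]), 0.85)]
side stand [(array([516.1, 263.3,  -0.6]), 0.95)]
side stamp_a [(array([676.5, -77.5,   4.2]), 0.94), (array([350.7, -61.2,   2.1]), 0.94), (array([627.1,  -7.8,   2.4]), 0.76), (array([ 553. , -333.6,    9.9]), 0.6), (array([412.6,  66.5,   1.2]), 0.6)]
wrist pin0 [(array([423. , 151.3,  85.3]), 0.64)]
wrist bay1 [(array([438.5, 275.6,  19.8]), 0.69)]
wrist stand [(array([518.2, 263.9,  -0.8]), 0.73)]
wrist stamp_a [(array([674.9, -75.2,  -0.7]), 0.89), (array([350.5, -62.2,  -4.1]), 0.88), (array([407.3,  66.3,  -3.8]), 0.78), (array([626.9, -12.8,   0.9]), 0.76)]
inc [0.0055, -0.2167, 0.1466] [-0.0001, -0.0001, 0.5653] dist 104.7 rows>= 5 pos [424.8 151.7 168.6] yaw 2.99 F [ 0.5 -0.   0.8] t 41.75 open 0.5
```

View pics/z21.png

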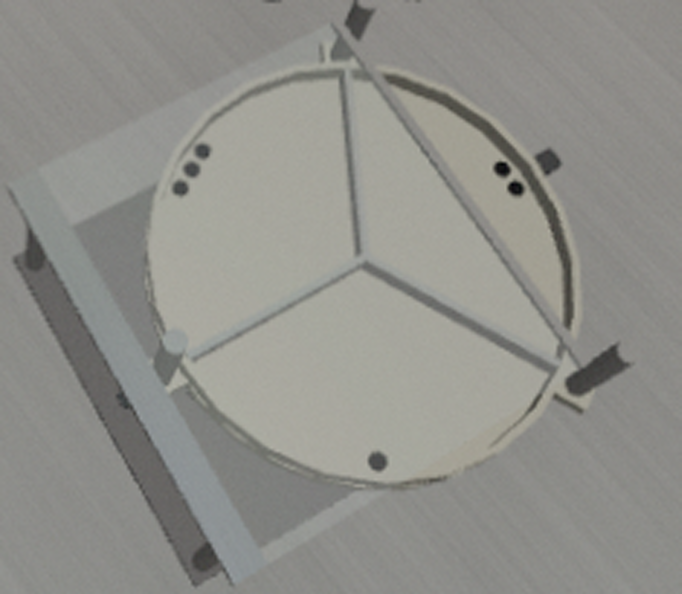

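View pics/wrist21.png

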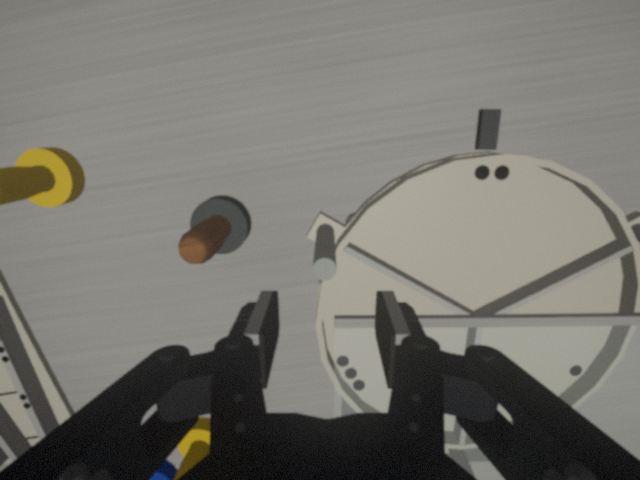

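>>> carry_out(
  increments=[
    [[0.0, -0.07, 0.02, 0, 0, 0], [0.003, -0.14, 0.05, 0, 0, 0], [0.0055, -0.19, 0.08, 0, 0, 0], [0.0055, -0.212, 0.1, 0, 0, 0], [0.0055, -0.2167, 0.11, 0, 0, 0]],
  ],
  hand=0.3,
)

```text
clock: 42.17
eef_pos: [408.8, 65.2, 123.9]
tcp_rot: [-3.141, -0.001, 2.988]
contact_force: [-0.2, 0.1, 0.5]
opening: 0.698
```

>>> carry_out(
  increments=[
    [[0, 0, 0, 0, 0, 0], [0, 0, 0, 0, 0, 0], [0, 0, 0, 0, 0, 0], [0, 0, 0, 0, 0, 0]],
  ],
)

```text
clock: 42.5
eef_pos: [410.2, 67.1, 125.2]
tcp_rot: [3.141, 0.001, 2.991]
contact_force: [0.0, 0.3, 1.0]
opening: 0.7
```

```bash
python3 -c "
from h import *
goto(409.5,66.3,54.5,2.99)
f=optics.grab_frame('wrist'); save(f,'w22.png')
"
```

```text
inc [0.0017, -0.0023, 0.1768] [0.0004, 0.0011, 0.0008] dist 70.7 rows>= 2 pos [410.2  67.1 125.2] yaw 2.991 F [0.  0.3 1. ] t 42.5 open 0.7
```

View pics/w22.png

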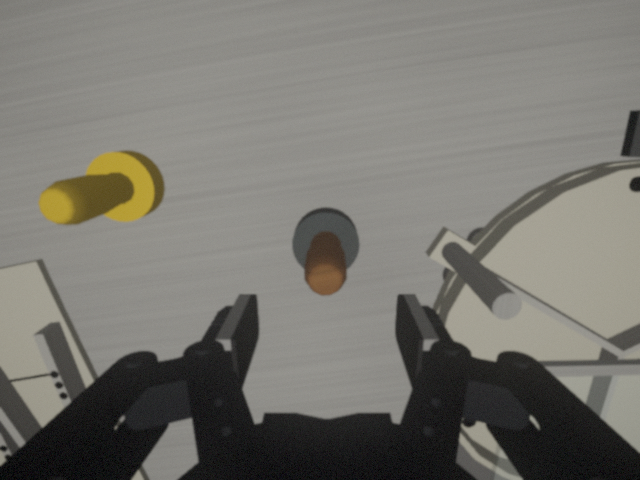

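>>> carry_out(
  increments=[
    [[0.0017, -0.002, 0.05, 0, 0, 0], [0.0017, -0.002, 0.1, 0, 0, 0], [0.0017, -0.002, 0.14, 0, 0, 0], [0.0017, -0.002, 0.165, 0, 0, 0], [0.0017, -0.002, 0.1768, 0, 0, 0]],
  ],
)

```text
clock: 42.97
eef_pos: [408.3, 65.9, 53.0]
tcp_rot: [-3.141, -0.001, 2.991]
contact_force: [0.4, 0.5, 0.3]
opening: 0.699
```

>>> carry_out(
  increments=[
    [[0, 0, 0, 0, 0, 0], [0, 0, 0, 0, 0, 0], [0, 0, 0, 0, 0, 0], [0, 0, 0, 0, 0, 0], [0, 0, 0, 0, 0, 0]],
  ],
  hand=1,
  squeeze=60,
)

```text
clock: 43.38
eef_pos: [409.3, 65.8, 54.7]
tcp_rot: [3.141, 0.001, 2.99]
contact_force: [-1.1, 1.4, 5.3]
opening: 0.266
```

>>> carry_out(
  increments=[
    [[0, 0, 0, 0, 0, 0], [0, 0, 0, 0, 0, 0], [0, 0, -0.03, 0, 0, 0], [0, 0, -0.09, 0, 0, 0], [0, 0, -0.15, 0, 0, 0]],
  ],
)

```text
clock: 43.8
eef_pos: [407.8, 65.4, 114.3]
tcp_rot: [-3.141, -0.002, 2.99]
contact_force: [0.8, -0.8, -2.0]
opening: 0.267
```

>>> carry_out(
  increments=[
    [[0, 0, -0.06, 0, 0, 0], [0, 0, -0.12, 0, 0, 0], [0, 0, -0.16, 0, 0, 0], [0, 0, -0.17, 0, 0, 0], [0, 0, -0.17, 0, 0, 0]],
  ],
)

```text
clock: 44.22
eef_pos: [409.3, 65.7, 183.0]
tcp_rot: [3.141, 0.003, 2.99]
contact_force: [0.7, 0.2, -2.9]
opening: 0.265
```

```bash
python3 -c "
from h import *
goto(443.3,306.8,175,2.99)
"
```

```text
inc [0.0072, 0.6087, 0.0203] [0.0007, 0.0025, -0.0] dist 243.6 rows>= 6 pos [409.3  65.7 183. ] yaw 2.99 F [ 0.7  0.2 -2.9] t 44.22 open 0.26
```

>>> carry_out(
  increments=[
    [[0.02, 0.09, 0, 0, 0, 0], [0.03, 0.19, 0, 0, 0, 0], [0.03, 0.29, 0, 0, 0, 0], [0.02, 0.39, 0, 0, 0, 0], [0.015, 0.49, 0, 0, 0, 0]],
  ],
)

```text
clock: 44.63
eef_pos: [431.7, 261.8, 180.3]
tcp_rot: [-3.14, -0.001, 2.99]
contact_force: [0.8, -0.4, -1.6]
opening: 0.262
```

>>> carry_out(
  increments=[
    [[-0.005, 0.05, 0, 0, 0, 0], [-0.007, 0.09, 0, 0, 0, 0], [-0.007, 0.11, 0, 0, 0, 0], [-0.007, 0.118, 0, 0, 0, 0], [-0.007, 0.118, 0, 0, 0, 0]],
  ],
)

```text
clock: 45.05
eef_pos: [441.8, 305.9, 181.2]
tcp_rot: [-3.14, -0.001, 2.99]
contact_force: [-1.3, -0.9, -1.9]
opening: 0.267
```

>>> carry_out(
  increments=[
    [[0, 0, 0, 0, 0, 0], [0, 0, 0, 0, 0, 0], [0, 0, 0, 0, 0, 0]],
  ],
)

```text
clock: 45.3
eef_pos: [442.2, 305.5, 182.1]
tcp_rot: [-3.141, -0.0, 2.989]
contact_force: [0.4, 0.3, -2.0]
opening: 0.263
```

```bash
python3 -c "
from h import *
goto(443.3,306.8,78,2.99)
"
```

```text
inc [-0.0022, 0.0037, 0.2602] [-0.0002, -0.0, -0.0011] dist 104.1 rows>= 3 pos [442.2 305.5 182.1] yaw 2.989 F [ 0.4  0.3 -2. ] t 45.3 open 0.26
```

>>> carry_out(
  increments=[
    [[-0.002, 0.0037, 0.06, 0, 0, 0], [-0.002, 0.0037, 0.13, 0, 0, 0], [-0.002, 0.0037, 0.19, 0, 0, 0], [-0.002, 0.0037, 0.225, 0, 0, 0], [-0.002, 0.0037, 0.24, 0, 0, 0]],
  ],
)

```text
clock: 45.72
eef_pos: [442.3, 306.5, 84.0]
tcp_rot: [-3.139, -0.002, 2.989]
contact_force: [-0.4, -0.6, -2.1]
opening: 0.263
```

>>> carry_out(
  increments=[
    [[0, 0, 0, 0, 0, 0], [0, 0, 0, 0, 0, 0], [0, 0, 0, 0, 0, 0]],
  ],
)

```text
clock: 45.97
eef_pos: [444.1, 308.2, 87.2]
tcp_rot: [3.14, 0.001, 2.99]
contact_force: [0.1, 0.5, -1.9]
opening: 0.266
```

```bash
python3 -c "
from h import *
goto(443.3,306.8,75.5,2.99)
f=optics.grab_frame('wrist'); save(f,'w23.png')
f=optics.grab_frame('side'); save(f,'side23.png')
"
```

```text
inc [0.0014, -0.0038, 0.0292] [0.0012, 0.0013, -0.0003] dist 11.8 rows>= 1 pos [444.1 308.2  87.2] yaw 2.99 F [ 0.1  0.5 -1.9] t 45.97 open 0.27
```

View pics/w23.png

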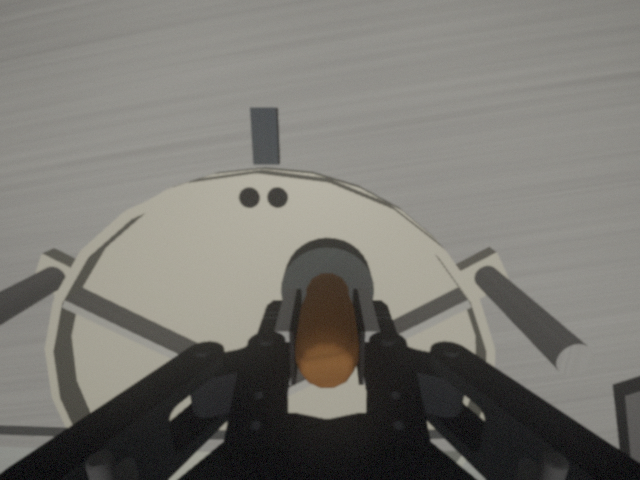

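View pics/side23.png

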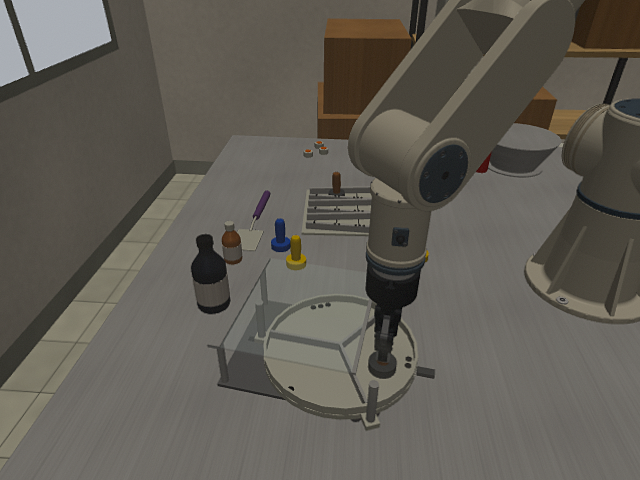

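Aligned: dots at (263,197) lie in line with the block at (265,135), the held stamp is in the two-dot bay. Lower gently.

>>> carry_out(
  increments=[
    [[0.0014, -0.003, 0.006, 0, 0, 0], [0.0014, -0.003, 0.012, 0, 0, 0], [0.0014, -0.003, 0.018, 0, 0, 0], [0.0014, -0.003, 0.024, 0, 0, 0], [0.0014, -0.003, 0.0265, 0, 0, 0]],
  ],
)

```text
clock: 46.48
eef_pos: [442.4, 306.6, 74.9]
tcp_rot: [-3.141, -0.0, 2.99]
contact_force: [-0.1, 0.6, -2.0]
opening: 0.265
```

>>> carry_out(
  increments=[
    [[0, 0, 0, 0, 0, 0], [0, 0, 0.0015, 0, 0, 0], [0, 0, 0.003, 0, 0, 0], [0, 0, 0.003, 0, 0, 0]],
  ],
)

```text
clock: 46.82
eef_pos: [442.6, 306.9, 74.7]
tcp_rot: [3.142, -0.0, 2.99]
contact_force: [-2.3, -0.4, 4.4]
opening: 0.266
```

>>> carry_out(
  increments=[
    [[0, 0, 0, 0, 0, 0], [0, 0, 0, 0, 0, 0], [0, 0, 0, 0, 0, 0], [0, 0, 0, 0, 0, 0]],
  ],
  hand=0.5,
)

```text
clock: 47.15
eef_pos: [442.7, 306.8, 74.2]
tcp_rot: [3.141, 0.0, 2.99]
contact_force: [0.2, 1.0, 0.2]
opening: 0.499
```

>>> carry_out(
  increments=[
    [[0, 0, -0.04, 0, 0, 0], [0, 0, -0.12, 0, 0, 0], [0, 0, -0.2, 0, 0, 0], [0, 0, -0.25, 0, 0, 0], [0, 0, -0.27, 0, 0, 0]],
  ],
)

```text
clock: 47.57
eef_pos: [443.9, 307.7, 185.3]
tcp_rot: [3.138, 0.003, 2.99]
contact_force: [0.4, 0.1, -0.0]
opening: 0.497
```

```bash
python3 -c "
from h import *
f=optics.grab_frame('side'); save(f,'side24.png')
print([(np.round(d['point'],1),round(d['confidence'],2)) for d in nets.tip_of('stamp_a','side')])
f=optics.grab_frame('wrist'); save(f,'w24.png')
print([(np.round(d['point'],1),round(d['confidence'],2)) for d in nets.tip_of('stamp_a','wrist')])
goto(555,-331,180,0.0548)
"
```

```text
[(array([676.4, -75.8,   2.9]), 0.92), (array([631. ,  -6.3,   2.1]), 0.84), (array([438.3, 306.8,  24.6]), 0.68), (array([ 559.2, -332.4,    7.7]), 0.5), (array([439.5, 276.2,  17.7]), 0.43)]
[(array([628.8, -11.1,   3.7]), 0.97), (array([440. , 305.7,  18.4]), 0.83), (array([674.2, -72.7,  -1. ]), 0.59)]
inc [-0.5198, -1.5325, 0.0036] [-0.0014, 0.0011, 2.8029] dist 647.3 rows>= 24 pos [442.  306.4 181.1] yaw 2.99 F [-0.4  0.4 -0.9] t 47.77 open 0.5
```

View pics/w24.png

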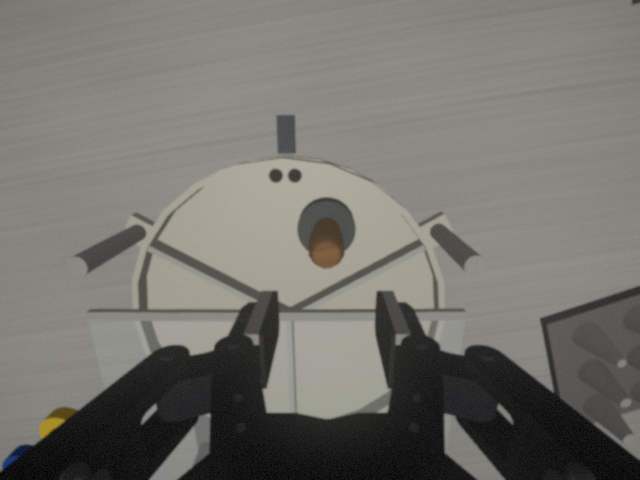

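>>> carry_out(
  increments=[
    [[-0.02, -0.1, -0.02, 0, 0, -0.04], [-0.04, -0.2, -0.04, 0, 0, -0.08], [-0.06, -0.3, -0.05, 0, 0, -0.12], [-0.09, -0.4, -0.05, 0, 0, -0.16], [-0.12, -0.5, -0.05, 0, 0, -0.197]],
  ],
)

```text
clock: 48.18
eef_pos: [458.6, 100.2, 200.7]
tcp_rot: [-3.141, -0.002, -3.084]
contact_force: [0.9, 0.4, -0.3]
opening: 0.503
```

```bash
python3 -c "
from h import *
goto(555,-331,190,3.196)
"
```

```text
inc [-0.1783, -1.0901, 0.0269] [-0.0004, -0.0022, 0.0032] dist 442.0 rows>= 11 pos [458.6 100.2 200.7] yaw -3.084 F [ 0.9  0.4 -0.3] t 48.18 open 0.5
```

>>> carry_out(
  increments=[
    [[-0.02, -0.1, 0, 0, 0, 0], [-0.035, -0.2, 0, 0, 0, 0], [-0.055, -0.3, 0, 0, 0, 0], [-0.07, -0.4, 0, 0, 0, 0], [-0.088, -0.5, 0, 0, 0, 0]],
  ],
)

```text
clock: 48.6
eef_pos: [504.8, -97.7, 200.3]
tcp_rot: [3.141, -0.003, -3.087]
contact_force: [2.2, 0.5, 0.1]
opening: 0.498
```

>>> carry_out(
  increments=[
    [[-0.015, -0.1, 0, 0, 0, 0], [-0.03, -0.2, 0, 0, 0, 0], [-0.05, -0.3, 0, 0, 0, 0], [-0.06, -0.4, 0, 0, 0, 0], [-0.07, -0.5, 0, 0, 0, 0]],
  ],
)

```text
clock: 49.02
eef_pos: [543.9, -295.7, 199.7]
tcp_rot: [3.14, -0.003, -3.087]
contact_force: [1.4, 0.3, 0.0]
opening: 0.5
```

```bash
python3 -c "
from h import *
goto(555,-331,125,3.196)
f=optics.grab_frame('wrist'); save(f,'w25.png')
"
```

```text
inc [-0.0234, -0.0901, 0.1866] [0.0017, -0.0026, 0.0001] dist 83.4 rows>= 3 pos [ 543.9 -295.7  199.7] yaw -3.087 F [1.4 0.3 0. ] t 49.02 open 0.5
```

View pics/w25.png

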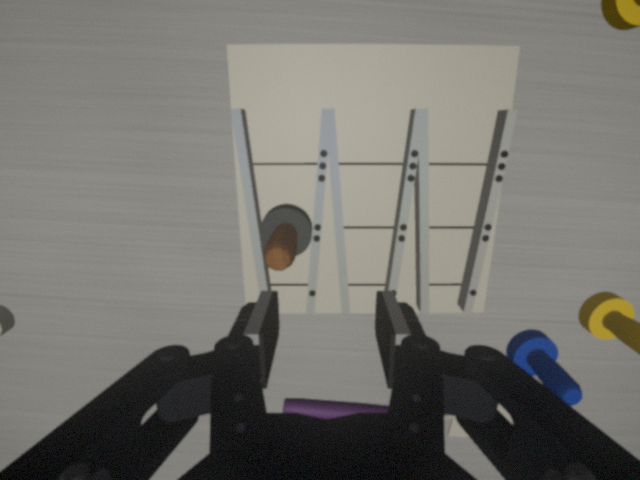

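>>> carry_out(
  increments=[
    [[-0.01, -0.05, 0.03, 0, 0, 0], [-0.02, -0.08, 0.08, 0, 0, 0], [-0.0255, -0.0905, 0.13, 0, 0, 0], [-0.0255, -0.0905, 0.17, 0, 0, 0], [-0.0255, -0.0905, 0.1866, 0, 0, 0]],
  ],
)

```text
clock: 49.48
eef_pos: [554.7, -328.6, 122.7]
tcp_rot: [3.138, -0.006, -3.088]
contact_force: [0.4, 0.1, 0.0]
opening: 0.502
```

>>> carry_out(
  increments=[
    [[0, 0, 0, 0, 0, 0], [0, 0, 0, 0, 0, 0], [0, 0, 0, 0, 0, 0], [0, 0, 0, 0, 0, 0]],
  ],
)

```text
clock: 49.82
eef_pos: [557.5, -329.6, 128.6]
tcp_rot: [-3.141, 0.001, -3.087]
contact_force: [-0.6, -0.1, -0.7]
opening: 0.502
```

```bash
python3 -c "
from h import *
goto(556,-331,60.5,3.196)
f=optics.grab_frame('wrist'); save(f,'w26.png')
"
```

```text
inc [0.0042, -0.0031, 0.1703] [-0.0009, 0.0013, 0.0006] dist 68.2 rows>= 2 pos [ 557.5 -329.6  128.6] yaw -3.087 F [-0.6 -0.1 -0.7] t 49.82 open 0.5
```

View pics/w26.png

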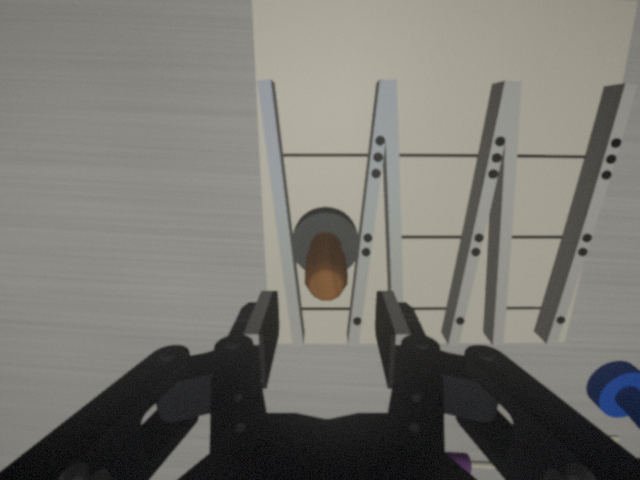

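>>> carry_out(
  increments=[
    [[0.003, -0.002, 0.05, 0, 0, 0], [0.003, -0.002, 0.1, 0, 0, 0], [0.003, -0.002, 0.14, 0, 0, 0], [0.003, -0.002, 0.16, 0, 0, 0], [0.003, -0.002, 0.169, 0, 0, 0]],
  ],
)

```text
clock: 50.28
eef_pos: [555.4, -330.1, 59.3]
tcp_rot: [3.141, -0.001, -3.087]
contact_force: [-0.7, 0.5, -0.6]
opening: 0.497
```

>>> carry_out(
  increments=[
    [[0, 0, 0, 0, 0, 0], [0, 0, 0, 0, 0, 0], [0, 0, 0, 0, 0, 0], [0, 0, 0, 0, 0, 0], [0, 0, 0, 0, 0, 0]],
  ],
  hand=1,
)

```text
clock: 50.7
eef_pos: [556.2, -330.7, 60.8]
tcp_rot: [-3.141, 0.001, -3.087]
contact_force: [-1.3, 1.0, 0.7]
opening: 0.266
```

>>> carry_out(
  increments=[
    [[0, 0, 0, 0, 0, 0], [0, 0, 0, 0, 0, 0], [0, 0, -0.01, 0, 0, 0], [0, 0, -0.03, 0, 0, 0], [0, 0, -0.06, 0, 0, 0]],
  ],
)

```text
clock: 51.12
eef_pos: [555.1, -330.2, 83.7]
tcp_rot: [3.141, -0.002, -3.087]
contact_force: [0.1, -0.0, -1.8]
opening: 0.267
```

>>> carry_out(
  increments=[
    [[0, 0, -0.05, 0, 0, 0], [0, 0, -0.12, 0, 0, 0], [0, 0, -0.2, 0, 0, 0], [0, 0, -0.25, 0, 0, 0], [0, 0, -0.26, 0, 0, 0]],
  ],
)

```text
clock: 51.53
eef_pos: [557.8, -331.2, 193.5]
tcp_rot: [-3.138, 0.006, -3.087]
contact_force: [0.4, -0.5, -0.8]
opening: 0.265
```

```bash
python3 -c "
from h import *
goto(433.8,243.8,195,2.99)
"
```

```text
inc [0.2309, 1.4523, -0.01] [-0.0026, 0.006, 0.1969] dist 588.2 rows>= 15 pos [ 557.8 -331.2  193.5] yaw -3.087 F [ 0.4 -0.5 -0.8] t 51.53 open 0.27
```

>>> carry_out(
  increments=[
    [[0.04, 0.08, -0.01, 0, 0, 0.04], [0.08, 0.17, -0.01, 0, 0, 0.08], [0.12, 0.26, -0.01, 0, 0, 0.12], [0.15, 0.35, -0.01, 0, 0, 0.16], [0.18, 0.44, -0.01, 0, 0, 0.197]],
  ],
)

```text
clock: 51.95
eef_pos: [472.4, -156.8, 191.5]
tcp_rot: [3.141, -0.001, 2.987]
contact_force: [1.5, 0.6, -1.6]
opening: 0.264
```

```bash
python3 -c "
from h import *
goto(420,200,195,2.99)
"
```

```text
inc [0.2669, 0.8613, -0.0078] [0.0006, -0.0011, -0.0028] dist 360.7 rows>= 9 pos [ 472.4 -156.8  191.5] yaw 2.987 F [ 1.5  0.6 -1.6] t 51.95 open 0.26
```

>>> carry_out(
  increments=[
    [[0.03, 0.09, 0, 0, 0, 0], [0.06, 0.18, 0, 0, 0, 0], [0.09, 0.27, 0, 0, 0, 0], [0.13, 0.36, 0, 0, 0, 0], [0.16, 0.45, 0, 0, 0, 0]],
  ],
)

```text
clock: 52.37
eef_pos: [436.3, 30.7, 191.7]
tcp_rot: [3.141, -0.001, 2.989]
contact_force: [0.7, 0.4, -1.2]
opening: 0.266
```

>>> carry_out(
  increments=[
    [[0.03, 0.09, 0, 0, 0, 0], [0.06, 0.18, 0, 0, 0, 0], [0.08, 0.27, 0, 0, 0, 0], [0.1, 0.36, 0, 0, 0, 0], [0.1, 0.43, 0, 0, 0, 0]],
  ],
)

```text
clock: 52.78
eef_pos: [422.7, 207.5, 191.8]
tcp_rot: [3.142, -0.001, 2.991]
contact_force: [1.0, -1.2, -1.9]
opening: 0.265
```

```bash
python3 -c "
from h import *
goto(433.8,243.8,190,2.99)
"
```

```text
inc [-0.0139, 0.094, 0.0044] [0.0, -0.0014, 0.0008] dist 38.1 rows>= 1 pos [422.7 207.5 191.8] yaw 2.991 F [ 1.  -1.2 -1.9] t 52.78 open 0.27
```

>>> carry_out(
  increments=[
    [[-0.007, 0.04, 0, 0, 0, 0], [-0.0139, 0.075, 0, 0, 0, 0], [-0.0139, 0.09, 0, 0, 0, 0], [-0.0139, 0.094, 0, 0, 0, 0], [-0.0139, 0.094, 0, 0, 0, 0]],
  ],
)

```text
clock: 53.2
eef_pos: [435.7, 240.6, 191.6]
tcp_rot: [-3.141, -0.001, 2.99]
contact_force: [0.2, 0.2, -1.6]
opening: 0.262
```

>>> carry_out(
  increments=[
    [[0, 0, 0, 0, 0, 0], [0, 0, 0, 0, 0, 0], [0, 0, 0, 0, 0, 0]],
  ],
)

```text
clock: 53.45
eef_pos: [435.7, 240.5, 192.0]
tcp_rot: [-3.141, -0.0, 2.989]
contact_force: [-0.2, 0.6, -1.2]
opening: 0.265
```

```bash
python3 -c "
from h import *
goto(433.8,243.8,85,2.99)
f=optics.grab_frame('wrist'); save(f,'w27.png')
"
```

```text
inc [0.006, 0.0074, 0.2674] [-0.0002, -0.0001, -0.0011] dist 107.0 rows>= 3 pos [435.7 240.5 192. ] yaw 2.989 F [-0.2  0.6 -1.2] t 53.45 open 0.26
```

View pics/w27.png

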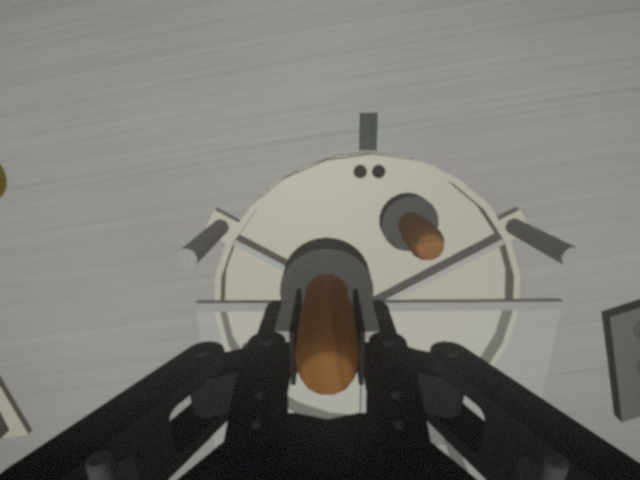

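>>> carry_out(
  increments=[
    [[0.004, 0.005, 0.06, 0, 0, 0], [0.004, 0.005, 0.13, 0, 0, 0], [0.004, 0.005, 0.2, 0, 0, 0], [0.004, 0.005, 0.245, 0, 0, 0], [0.004, 0.005, 0.262, 0, 0, 0]],
  ],
)

```text
clock: 53.92
eef_pos: [433.1, 242.5, 84.8]
tcp_rot: [-3.139, -0.003, 2.99]
contact_force: [0.2, -0.8, -0.8]
opening: 0.264
```

>>> carry_out(
  increments=[
    [[0, 0, 0, 0, 0, 0], [0, 0, 0, 0, 0, 0], [0, 0, 0, 0, 0, 0]],
  ],
)

```text
clock: 54.17
eef_pos: [435.4, 244.0, 88.4]
tcp_rot: [3.14, 0.002, 2.99]
contact_force: [-0.2, 0.7, -0.9]
opening: 0.263
```

```bash
python3 -c "
from h import *
goto(433.8,243.8,75.3,2.99)
f=optics.grab_frame('wrist'); save(f,'w28.png')
"
```

```text
inc [0.004, -0.0011, 0.0327] [0.0012, 0.0015, -0.0002] dist 13.2 rows>= 1 pos [435.4 244.   88.4] yaw 2.99 F [-0.2  0.7 -0.9] t 54.17 open 0.26
```

View pics/w28.png

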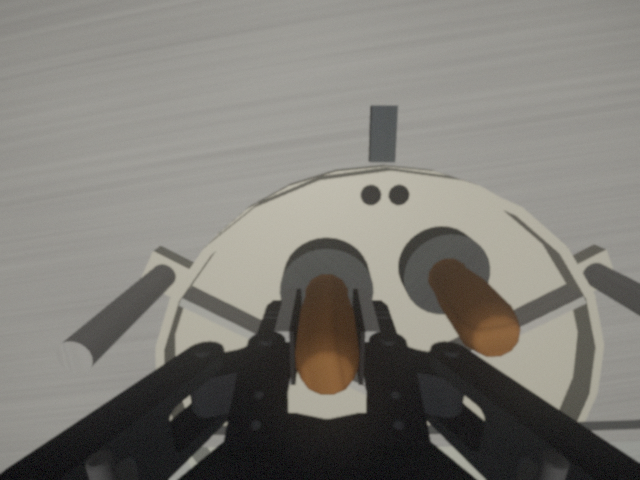

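>>> carry_out(
  increments=[
    [[0.002, -0.001, 0.006, 0, 0, 0], [0.002, -0.001, 0.013, 0, 0, 0], [0.002, -0.001, 0.02, 0, 0, 0], [0.002, -0.001, 0.026, 0, 0, 0], [0.002, -0.001, 0.0295, 0, 0, 0]],
  ],
)

```text
clock: 54.63
eef_pos: [433.5, 243.3, 75.0]
tcp_rot: [-3.141, -0.0, 2.99]
contact_force: [-0.0, 0.2, -2.0]
opening: 0.268
```

>>> carry_out(
  increments=[
    [[0, 0, 0, 0, 0, 0], [0, 0, 0.0015, 0, 0, 0], [0, 0, 0.003, 0, 0, 0], [0, 0, 0.003, 0, 0, 0]],
  ],
)

```text
clock: 54.97
eef_pos: [433.6, 243.3, 74.5]
tcp_rot: [-3.141, -0.0, 2.99]
contact_force: [-1.6, -1.4, 5.8]
opening: 0.269
```

>>> carry_out(
  increments=[
    [[0, 0, 0, 0, 0, 0], [0, 0, 0, 0, 0, 0], [0, 0, 0, 0, 0, 0], [0, 0, 0, 0, 0, 0]],
  ],
  hand=0.5,
)

```text
clock: 55.3
eef_pos: [433.8, 243.4, 74.1]
tcp_rot: [3.141, 0.0, 2.99]
contact_force: [0.1, 0.3, 0.7]
opening: 0.501
```

>>> carry_out(
  increments=[
    [[0, 0, -0.04, 0, 0, 0], [0, 0, -0.12, 0, 0, 0], [0, 0, -0.2, 0, 0, 0], [0, 0, -0.25, 0, 0, 0], [0, 0, -0.25, 0, 0, 0]],
  ],
)

```text
clock: 55.72
eef_pos: [435.9, 244.6, 178.3]
tcp_rot: [3.137, 0.005, 2.99]
contact_force: [0.5, -0.3, 0.0]
opening: 0.499
```

```bash
python3 -c "
from h import *
f=optics.grab_frame('wrist'); save(f,'w29.png')
print([(np.round(d['point'],1),round(d['confidence'],2)) for d in nets.tip_of('pin0','wrist')])
goto(463,397.5,160)
"
```

```text
[(array([459.9, 402.1,  86.1]), 0.9), (array([441.3, 305.6,  17.7]), 0.74), (array([425.5, 150.4,  82. ]), 0.58)]
inc [-0.0133, 0.3913, 0.0374] [0.0, 0.0, 0.0] dist 157.3 rows>= 4 pos [434.1 243.6 174.8] yaw 2.99 F [-0.5  1.  -0.4] t 55.82 open 0.5
```

View pics/w29.png

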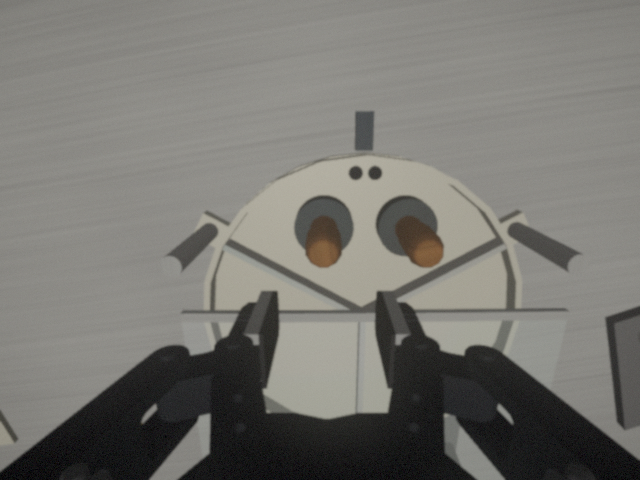

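>>> carry_out(
  increments=[
    [[-0.003, 0.09, 0, 0, 0, 0], [-0.006, 0.18, 0, 0, 0, 0], [-0.01, 0.27, 0.01, 0, 0, 0], [-0.0133, 0.35, 0.03, 0, 0, 0], [-0.0133, 0.3935, 0.05, 0, 0, 0]],
  ],
)

```text
clock: 56.23
eef_pos: [462.9, 401.1, 152.4]
tcp_rot: [3.141, -0.0, 2.991]
contact_force: [0.2, 0.5, 0.3]
opening: 0.5
```

>>> carry_out(
  increments=[
    [[0, 0, 0, 0, 0, 0], [0, 0, 0, 0, 0, 0], [0, 0, 0, 0, 0, 0], [0, 0, 0, 0, 0, 0]],
  ],
)

```text
clock: 56.57
eef_pos: [462.3, 396.9, 153.7]
tcp_rot: [-3.14, -0.001, 2.989]
contact_force: [0.4, -0.1, 0.1]
opening: 0.503
```

```bash
python3 -c "
from h import *
goto(463,398.5,89,2.99)
f=optics.grab_frame('wrist'); save(f,'w30.png')
print([(np.round(d['point'],1),round(d['confidence'],2)) for d in nets.tip_of('pin0','wrist')])
"
```

```text
inc [-0.0012, 0.0044, 0.1618] [-0.0011, -0.0008, -0.0006] dist 64.7 rows>= 2 pos [462.3 396.9 153.7] yaw 2.989 F [ 0.4 -0.1  0.1] t 56.57 open 0.5
[(array([458.9, 400.4,  86.8]), 0.88)]
```

View pics/w30.png

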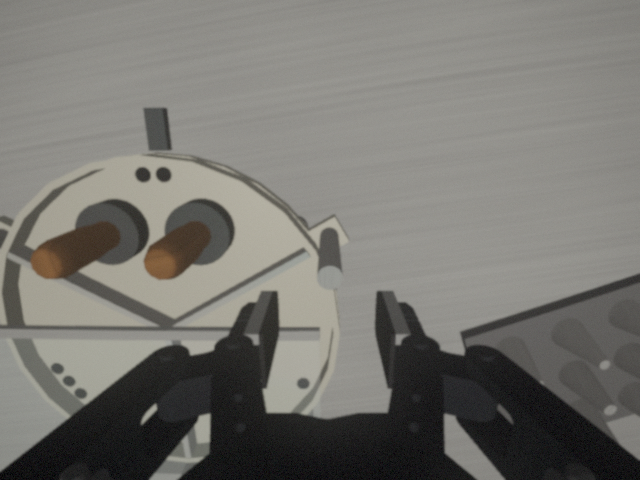

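>>> carry_out(
  increments=[
    [[0, 0.004, 0.04, 0, 0, 0], [0, 0.004, 0.09, 0, 0, 0], [0, 0.004, 0.13, 0, 0, 0], [0, 0.004, 0.155, 0, 0, 0], [0, 0.004, 0.1618, 0, 0, 0]],
  ],
)

```text
clock: 57.08
eef_pos: [462.3, 398.6, 88.1]
tcp_rot: [-3.14, -0.001, 2.989]
contact_force: [-0.4, -0.2, -0.7]
opening: 0.5
```

>>> carry_out(
  increments=[
    [[0, 0, 0, 0, 0, 0], [0, 0, 0, 0, 0, 0], [0, 0, 0, 0, 0, 0], [0, 0, 0, 0, 0, 0], [0, 0, 0, 0, 0, 0]],
  ],
  hand=1,
  squeeze=30,
)

```text
clock: 57.5
eef_pos: [463.2, 398.4, 90.4]
tcp_rot: [-3.14, 0.001, 2.991]
contact_force: [1.2, -7.6, 3.4]
opening: 0.153
```

>>> carry_out(
  increments=[
    [[0, 0, 0, 0, 0, 0], [0, 0, 0, 0, 0, 0], [0, 0, 0, 0, 0, 0], [0, 0, 0, 0, 0, 0]],
  ],
)

```text
clock: 57.83
eef_pos: [463.2, 398.4, 90.4]
tcp_rot: [-3.14, 0.001, 2.991]
contact_force: [1.2, -7.3, 2.8]
opening: 0.15
```

```bash
sed -i 's/ax=np.array.*/ax=np.array([516.5,263.5])/' arc.py; python3 arc.py 1.5 4 7 10 13
```

```text
r 145.1 ang world 111.6 pos [463.2 398.4  90.4] F [ 1.2 -7.3  2.8] open 0.15 t 57.83
1.5 [0.0081, -0.0049, 0.0]
4.0 [0.0214, -0.0135, 0.0]
7.0 [0.0368, -0.0247, 0.0]
10.0 [0.0516, -0.0366, 0.0]
13.0 [0.0657, -0.0492, 0.0001]
```

>>> carry_out(
  increments=[
    [[0.0081, -0.0049, 0, 0, 0, 0], [0.0214, -0.0135, 0, 0, 0, 0], [0.0368, -0.0247, 0, 0, 0, 0], [0.0516, -0.0366, 0, 0, 0, 0], [0.0657, -0.0492, 0, 0, 0, 0]],
  ],
)

```text
clock: 58.25
eef_pos: [434.6, 384.3, 90.4]
tcp_rot: [3.14, 0.002, 2.99]
contact_force: [3.2, -1.8, 0.5]
opening: 0.152
```

```bash
python3 arc.py 3 6 9 12 15
```

```text
r 146.0 ang world 124.1 pos [434.6 384.3  90.4] F [ 3.2 -1.8  0.5] open 0.152 t 58.25
3.0 [0.0133, -0.0137, -0.0]
6.0 [0.0259, -0.028, -0.0001]
9.0 [0.0377, -0.043, -0.0001]
12.0 [0.0487, -0.0585, -0.0002]
15.0 [0.0588, -0.0746, -0.0002]
```

>>> carry_out(
  increments=[
    [[0.0133, -0.0137, 0, 0, 0, 0], [0.0259, -0.028, 0, 0, 0, 0], [0.0377, -0.043, 0, 0, 0, 0], [0.0487, -0.0585, 0, 0, 0, 0], [0.0588, -0.0746, 0, 0, 0, 0]],
  ],
)

```text
clock: 58.67
eef_pos: [404.8, 359.9, 90.3]
tcp_rot: [3.138, -0.001, 2.989]
contact_force: [-9.6, 13.4, 6.1]
opening: 0.152
```

```bash
python3 arc.py 3 6 9 12 15
```

```text
r 147.6 ang world 139.2 pos [404.8 359.9  90.3] F [-9.6 13.4  6.1] open 0.152 t 58.67
3.0 [0.0087, -0.0173, -0.0]
6.0 [0.0164, -0.0349, -0.0001]
9.0 [0.0232, -0.0528, -0.0001]
12.0 [0.029, -0.0711, -0.0002]
15.0 [0.0339, -0.0895, -0.0002]
```

```bash
python3 -c "
import numpy as np
from scipy.optimize import least_squares
P=np.array([(379.7,220.3),(397.5,180.8),(425.8,151),(463.2,398.4),(434.6,384.3),(404.8,359.9)])
s=least_squares(lambda a:np.hypot(*(P-a).T)-145,[516,263]);print(s.x,s.fun)
"
sed -i 's/ax=np.array.*/ax=np.array([514.8,264.5])/' arc.py; python3 arc.py 3 6 9 12 15
```

```text
[516.30694049 264.62478691] [-1.38195473  0.40180195  0.26561355 -1.06892356 -0.09250968  1.66684699]
r 145.6 ang world 139.1 pos [404.8 359.9  90.3] F [-9.6 13.4  6.1] open 0.152 t 58.67
3.0 [0.0095, -0.0165, -0.0]
6.0 [0.018, -0.0335, -0.0001]
9.0 [0.0257, -0.051, -0.0001]
12.0 [0.0324, -0.0687, -0.0002]
15.0 [0.0382, -0.0868, -0.0002]
```

>>> carry_out(
  increments=[
    [[0.0095, -0.0165, 0, 0, 0, 0], [0.018, -0.0335, 0, 0, 0, 0], [0.0257, -0.051, 0, 0, 0, 0], [0.0324, -0.0687, 0, 0, 0, 0], [0.0382, -0.0868, 0, 0, 0, 0]],
  ],
)

```text
clock: 59.08
eef_pos: [384.6, 326.7, 90.2]
tcp_rot: [3.14, -0.001, 2.99]
contact_force: [-7.1, 5.5, 9.1]
opening: 0.149
```

```bash
python3 arc.py 3 6 9 12 15
```

```text
r 144.3 ang world 154.5 pos [384.6 326.7  90.2] F [-7.1  5.5  9.1] open 0.149 t 59.08
3.0 [0.0053, -0.0181, -0.0]
6.0 [0.0097, -0.0366, -0.0]
9.0 [0.0131, -0.0552, -0.0001]
12.0 [0.0155, -0.074, -0.0001]
15.0 [0.0169, -0.0929, -0.0001]
```

>>> carry_out(
  increments=[
    [[0.0053, -0.0181, 0, 0, 0, 0], [0.0097, -0.0366, 0, 0, 0, 0], [0.0131, -0.0552, 0, 0, 0, 0], [0.0155, -0.074, 0, 0, 0, 0], [0.0169, -0.0929, 0, 0, 0, 0]],
  ],
)

```text
clock: 59.5
eef_pos: [373.4, 290.6, 90.1]
tcp_rot: [3.14, 0.001, 2.99]
contact_force: [-1.3, 2.5, 5.6]
opening: 0.151
```

```bash
python3 arc.py 3 6 9 12 15
```

```text
r 143.8 ang world 169.5 pos [373.4 290.6  90.1] F [-1.3  2.5  5.6] open 0.151 t 59.5
3.0 [0.0007, -0.0188, -0.0]
6.0 [0.0004, -0.0377, -0.0]
9.0 [-0.0009, -0.0566, -0.0001]
12.0 [-0.0032, -0.0754, -0.0001]
15.0 [-0.0064, -0.0941, -0.0001]
```

>>> carry_out(
  increments=[
    [[0.0005, -0.0188, 0, 0, 0, 0], [0, -0.0377, 0, 0, 0, 0], [-0.0012, -0.0566, 0, 0, 0, 0], [-0.0036, -0.0754, 0, 0, 0, 0], [-0.007, -0.0941, 0, 0, 0, 0]],
  ],
)

```text
clock: 59.92
eef_pos: [370.8, 252.7, 89.9]
tcp_rot: [3.141, 0.001, 2.99]
contact_force: [-0.8, 1.3, 3.4]
opening: 0.151
```

```bash
sed -i 's/ax=np.array.*/ax=np.array([516.0,264.2])/' arc.py; python3 arc.py 3 6 9 12 15
```

```text
r 145.6 ang world -175.5 pos [370.8 252.7  89.9] F [-0.8  1.3  3.4] open 0.151 t 59.92
3.0 [-0.0051, -0.0183, -0.0]
6.0 [-0.0112, -0.0364, -0.0]
9.0 [-0.0182, -0.0541, -0.0]
12.0 [-0.0262, -0.0713, -0.0]
15.0 [-0.035, -0.0882, -0.0001]
```

>>> carry_out(
  increments=[
    [[-0.0051, -0.0183, 0, 0, 0, 0], [-0.0112, -0.0364, 0, 0, 0, 0], [-0.0182, -0.0541, 0, 0, 0, 0], [-0.0262, -0.0713, 0, 0, 0, 0], [-0.035, -0.0882, 0, 0, 0, 0]],
  ],
)

```text
clock: 60.33
eef_pos: [379.4, 215.5, 89.8]
tcp_rot: [3.141, 0.0, 2.99]
contact_force: [-0.1, 3.8, 5.7]
opening: 0.151
```

```bash
python3 arc.py 3 6 9 12 15
```

```text
r 145.1 ang world -160.4 pos [379.4 215.5  89.8] F [-0.1  3.8  5.7] open 0.151 t 60.33
3.0 [-0.0095, -0.0165, -0.0]
6.0 [-0.0198, -0.0324, -0.0]
9.0 [-0.0309, -0.0478, -0.0]
12.0 [-0.0429, -0.0625, -0.0]
15.0 [-0.0556, -0.0766, -0.0]
```

>>> carry_out(
  increments=[
    [[-0.0095, -0.0165, 0, 0, 0, 0], [-0.0198, -0.0324, 0, 0, 0, 0], [-0.0309, -0.0478, 0, 0, 0, 0], [-0.0429, -0.0625, 0, 0, 0, 0], [-0.0556, -0.0766, 0, 0, 0, 0]],
  ],
)

```text
clock: 60.75
eef_pos: [396.5, 181.6, 89.6]
tcp_rot: [3.142, -0.0, 2.99]
contact_force: [-0.9, 2.3, 3.0]
opening: 0.152
```

```bash
python3 arc.py 3 6 9 12 15 16.5
```

```text
r 145.3 ang world -145.4 pos [396.5 181.6  89.6] F [-0.9  2.3  3. ] open 0.152 t 60.75
3.0 [-0.0135, -0.0134, -0.0]
6.0 [-0.0277, -0.0261, -0.0]
9.0 [-0.0425, -0.038, -0.0]
12.0 [-0.0579, -0.0491, -0.0]
15.0 [-0.0738, -0.0594, -0.0]
16.5 [-0.082, -0.0642, -0.0]
```

>>> carry_out(
  increments=[
    [[-0.0135, -0.0134, 0, 0, 0, 0], [-0.0277, -0.0261, 0, 0, 0, 0], [-0.0425, -0.038, 0, 0, 0, 0], [-0.0579, -0.0491, 0, 0, 0, 0], [-0.0738, -0.0594, 0, 0, 0, 0]],
  ],
)

```text
clock: 61.17
eef_pos: [422.0, 153.8, 89.5]
tcp_rot: [-3.142, -0.001, 2.99]
contact_force: [-1.0, 0.6, 5.1]
opening: 0.149
```

>>> carry_out(
  increments=[
    [[-0.005, -0.003, 0, 0, 0, 0], [-0.0082, -0.0048, 0, 0, 0, 0], [-0.0082, -0.0048, 0, 0, 0, 0]],
  ],
)

```text
clock: 61.42
eef_pos: [425.2, 151.3, 89.5]
tcp_rot: [-3.141, 0.0, 2.99]
contact_force: [0.4, -2.9, 4.5]
opening: 0.152
```

>>> carry_out(
  increments=[
    [[0, 0, 0, 0, 0, 0], [0, 0, 0, 0, 0, 0], [0, 0, 0, 0, 0, 0], [0, 0, 0, 0, 0, 0]],
  ],
  hand=0.5,
)

```text
clock: 61.75
eef_pos: [424.7, 151.8, 89.2]
tcp_rot: [-3.141, -0.001, 2.99]
contact_force: [-0.8, -0.5, 0.1]
opening: 0.503
```

>>> carry_out(
  increments=[
    [[0, 0, -0.05, 0, 0, 0], [0, 0, -0.12, 0, 0, 0], [0, 0, -0.19, 0, 0, 0], [0, 0, -0.24, 0, 0, 0], [0, 0, -0.25, 0, 0, 0]],
  ],
)

```text
clock: 62.17
eef_pos: [426.6, 152.6, 192.5]
tcp_rot: [3.139, 0.004, 2.99]
contact_force: [0.4, 0.2, 0.3]
opening: 0.501
```

>>> carry_out(
  increments=[
    [[0.03, -0.08, 0, 0, 0, 0], [0.06, -0.16, 0, 0, 0, 0], [0.09, -0.24, 0, 0, 0, 0], [0.1, -0.3, 0, 0, 0, 0], [0.1, -0.3, 0, 0, 0, 0]],
  ],
)

```text
clock: 62.58
eef_pos: [364.5, 36.7, 188.4]
tcp_rot: [-3.14, -0.003, 2.989]
contact_force: [0.4, 0.2, -0.1]
opening: 0.5
```

```bash
python3 -c "
from h import *
for n in ('scene','side','wrist'):
  f=optics.grab_frame(n)
  for t in ('pin0','bay1','stamp_a','dark_bottle','amber_bottle'):
    print(n,t,[(np.round(d['point'],1),round(d['confidence'],2)) for d in nets.tip_of(t,n)])
  save(f,n+'31.png')
  if n!='wrist':
    im=cv2.cvtColor(f['img'],cv2.COLOR_RGB2BGR)
    im=im[240:445,325:560] if n=='scene' else im[240:440,200:450]
    cv2.imwrite('pics/z31%s.png'%n,cv2.resize(im,None,fx=2.9,fy=2.9,interpolation=cv2.INTER_CUBIC))
"
```

```text
scene pin0 [(array([463.5, 397.8,  86.6]), 0.85), (array([426. , 148.2,  84.4]), 0.72)]
scene bay1 [(array([434.5, 274.1,  20. ]), 0.71), (array([462.2, 398.4,  87.6]), 0.6)]
scene stamp_a [(array([ 6.308e+02, -1.110e+01, -2.000e-01]), 0.75), (array([672.7, -74.1,  -4.3]), 0.59), (array([350.1, -64.2,  -0.4]), 0.55)]
scene dark_bottle [(array([781.2, 141.3,   0.8]), 0.69)]
scene amber_bottle [(array([778.4, -12.3,  -5.6]), 0.81), (array([ 494.7, -258.5,    5.9]), 0.6), (array([ 605.9, -256.1,    4.6]), 0.37)]
side pin0 [(array([461.6, 395.8,  82.4]), 0.65)]
side bay1 [(array([563.9, 324.4,  23.1]), 0.61), (array([434.8, 271.7,  16.2]), 0.59), (array([460. , 402.4,  81.7]), 0.52)]
side stamp_a [(array([629.8, -12.1,   0.8]), 0.85), (array([678.1, -74.3,   0.8]), 0.8), (array([350.1, -60.8,  -1.7]), 0.8)]
side dark_bottle [(array([7.776e+02, 1.489e+02, 7.000e-01]), 0.73)]
side amber_bottle [(array([ 7.765e+02, -9.500e+00,  2.000e-01]), 0.96)]
wrist pin0 [(array([424.5, 153. ,  87.6]), 0.98)]
wrist bay1 [(array([438.3, 273.6,  20.6]), 0.75)]
wrist stamp_a [(array([349.8, -62.7,  -2.7]), 0.89), (array([513.2, 176.6,  16.2]), 0.77)]
wrist dark_bottle []
wrist amber_bottle []
```

View pics/z31scene.png

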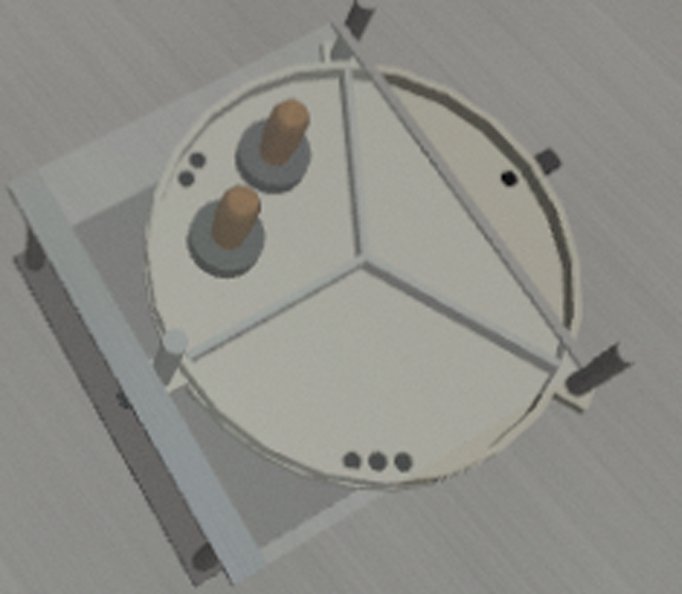

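View pics/z31side.png

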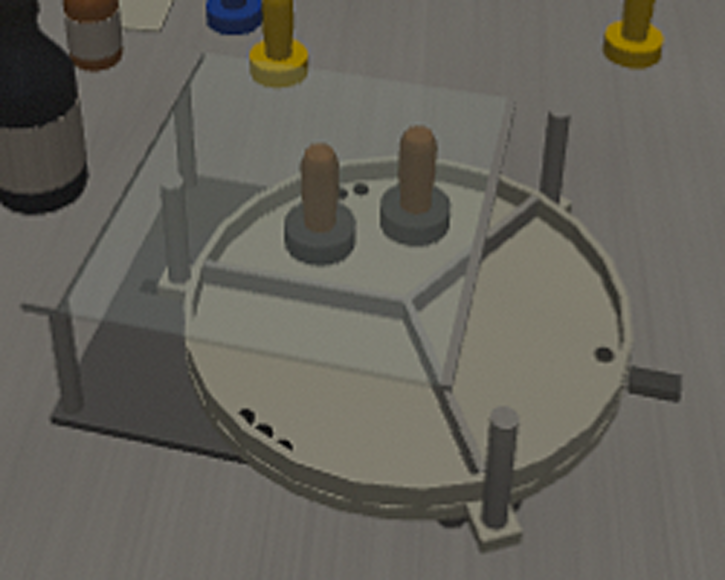

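>>> carry_out(
  increments=[
    [[0, 0, 0, 0, 0, 0], [0, 0, 0, 0, 0, 0], [0, 0, 0, 0, 0, 0], [0, 0, 0, 0, 0, 0]],
  ],
)

```text
clock: 63.82
eef_pos: [367.4, 39.4, 189.4]
tcp_rot: [-3.142, -0.0, 2.99]
contact_force: [-0.3, 0.1, 0.8]
opening: 0.498
```

```bash
python3 -c "
from h import *
print(r.sign_off())"
```

```text
the job is handed in; nothing more can be done
None
```

The job is handed in at about 64 s. Both wooden stamps in the scene are medium (two dots), and both stand upright side by side in the two-dot bay.

- **Gauge:** I pushed each stamp along its own outer lane to about 8 N. Both wedged at the two-dot line and stood there together.
- **Stand:** The turntable started between detents, about 0.58 rad off. I set the first stamp upright on the table, turned the stand into the two-dot detent, and loaded both stamps. I then turned it one bay on.
- **Last checks:** The one-dot bay is at the front, in line with the index block. The pins are back where they stood at the two-dot detent. In the pictures both stamps stand by the two dots under the roof, and the arm is clear.
- **Left alone:** The bottles read as unmoved within the networks' accuracy. I never touched the spatula or the blue and yellow look-alikes.

**One fault:** setting the first stamp on the table went too fast and gave a brief wrist force of 93 N, under the 120 N limit.

**Not checked or in disagreement:**
- The click into the one-dot detent was judged only from pin positions and the pictures.
- The networks did not report the two stamps under the roof in the last scene and side pictures, so that check rests on the pictures.

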